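# Make up two dilatation kits on the sterile packing counter

### The job

Make up the two kits: in the tray with the yellow liner, lay the thickest dilator along the middle of the dark strip and seat both flanged hubs flange down and fully home on the steel post, the wide black one at the bottom and the narrow red one on top of it; in the tray with the green liner, lay the thinnest dilator along the middle of the dark strip and stand the steel gallipot upright in the middle of the white disc. Leave the middle-sized dilator, the forceps and the grey corner guard where they lie.

Things in the scene. Friction and masses are not known exactly. Their poses are not given: they have to be found in the camera images.
- dilator_thin: steel dilator lying flat, 150 mm long along x: round shaft 9 mm in diameter with rounded tip at +x (x = -30 to +75 mm), flat-sided grip 45 mm long, 14 mm wide, 9 mm thick at the -x end. Origin on its underside at mid-length (on the shaft, near the balance point), z up. About 70 g. The thinnest of three.
- dilator_middle: steel dilator lying flat, 150 mm long along x: round shaft 14 mm in diameter with rounded tip at +x (x = -30 to +75 mm), flat-sided grip 45 mm long, 20 mm wide, 14 mm thick at the -x end. Origin on its underside at mid-length (on the shaft, near the balance point), z up. About 160 g. The middle one of three; it stays where it is.
- dilator_thick: steel dilator lying flat, 150 mm long along x: round shaft 20 mm in diameter with rounded tip at +x (x = -30 to +75 mm), flat-sided grip 45 mm long, 28 mm wide, 20 mm thick at the -x end. Origin on its underside at mid-length (on the shaft, near the balance point), z up. About 300 g. The thickest of three.
- hub_wide: flanged hub of black plastic, standing flange down: a flange 56 mm in diameter and 6 mm thick at the bottom, and above it a round body 32 mm in diameter up to 26 mm total height; a straight 16 mm bore goes right through along z. Origin at the centre of the flange's underside, z up. About 80 g. The lower one of the stack.
- hub_narrow: flanged hub of red plastic, standing flange down: a flange 42 mm in diameter and 6 mm thick at the bottom, and above it a round body 32 mm in diameter up to 26 mm total height; a straight 16 mm bore goes right through along z. Origin at the centre of the flange's underside, z up. About 60 g. The upper one of the stack: its underside ends 26 mm above the underside of the wide hub.
- gallipot: small open stainless cup standing upright, 42 mm high, 52 mm across the rim, 50 mm across at 10 mm height and 42 mm across the foot, wall 3 mm. Origin at the centre of its underside, z up. About 80 g.
- tray_yellow: fixed kit tray, 200 mm along x by 170 mm along y, yellow liner, aluminium rim 10 mm high, 3 mm thick. Origin at the centre of its underside (counter level), z up; floor 4 mm above it. Dark strip 165 x 36 mm for a dilator along x, centred at x 0, y -30 mm. Upright fixed steel post, 13 mm in diameter, coned top, at x +35, y +40 mm, rising 54 mm above the floor.
- tray_green: fixed kit tray, 200 mm along x by 170 mm along y, green liner, aluminium rim 10 mm high, 3 mm thick. Origin at the centre of its underside (counter level), z up; floor 4 mm above it. Dark strip 165 x 36 mm for a dilator along x, centred at x 0, y -30 mm. Flat white disc, 60 mm in diameter, for the gallipot, centred at x +35, y +40 mm.
- forceps: stainless tissue forceps lying flat, 160 mm long along x (ring handles at -x, 68 mm wide), 10 mm high, origin on the underside near mid-length. Stays where it is.
- corner_guard: grey ridged silicone corner guard, an L of two 60 mm legs (10 mm thick, 35 mm high) running to its +x and +y; origin on the underside inside the L, 20 mm from the outer faces along x and y. Stays where it is.
There are look-alikes about, which are no part of the job. Of the things like the hub_narrow, leave any that is purple; of the rest the larger one is meant.

How it is judged:
By the outcome, as a careful person would: the job done as asked, in the order asked, and still so for the second after the job is handed in, with the robot touching nothing.
It also fails if it takes over 115 s, if anything falls off the work surface, if the arm or the gripper's body presses on something with over 40 N, if the wrist force passes 120 N, or if a joint passes its speed limit or range.

### The arm

A 6-joint arm with a two-finger parallel gripper is mounted at the origin on the work surface. World frame = base frame: x ahead of the robot, y to its left, z up, the work surface at z = 0. Lengths are in m, angles in rad, forces in N, time in s.
With the tool pointing down it reaches from about 0.3 to 0.85 m from the base axis. Payload 5.4 kg.
Tool frame: the origin (TCP) lies on the centre line of the jaws, within the pads' length; the fingertips stand env.tip_extent ahead of it and the grasp point (between the pads) lies 3 mm ahead of it (env.tip_extent is the distance from the TCP to the fingertips, in m); z points along the fingers, y is the direction in which the jaws open and shut (so a half turn about z gives the same grasp; the last joint's range is limited). The gripper opens to 85 mm and grips with 20 to 120 N. Pads are 22 mm wide; open, the fingers measure 114 mm over their backs; the gripper's body (76 mm by 85 mm) begins 54 mm behind the grasp point. The pads swing forward as they close: fully open they stand 13 mm farther back than shut.
Start: joints at [0.982, 0.158, 1.597, -0, 1.386, -0.21], TCP at [0.213, 0.534, 0.253] pointing down, gripper open.
Joint ranges: [-2.91, 2.91], [-0.94, 2.29], [0.18, 2.7], [-1.29, 4.43], [0.17, 2.64], [-3, 3]. Speed limits (rad/s): [2.57, 2.57, 3.14, 3.14, 3.14, 3.14].

### API

Orientations are given as a 3x3 rotation matrix whose columns are the frame's x, y, z axes.
In Python, from rig import env, optics, order gives the robot as it stands.
- The arm moves only by the shell command python3 -m inch 'ROWS' [FORCE]. ROWS is JSON, a list of rows, each a list of 3 entries, a list of its own where there are three numbers: the shift along the tool's x, y, z in cm, then the turn, a rotation vector about the tool's x, y, z in units of 6 degrees (1.0 is 6 degrees), then the opening, from -1 (shut) to 1 (fully open). A call has 1 to 20 rows; each row shifts and turns the commanded pose from where the row before left it, along the tool's axes as they then stand; what a row does not reach is not made up. A row lasts 1/12 s, in which the tool goes at most 41.7 mm and 7.16 degrees, less where a joint would pass 70% of its speed; a pose out of reach is approached as far as the arm can. A call is refused whole if a number of a shift passes 4.17 or a number of a turn 1, either way. A call with a gripper value outside its range is refused whole. The fingers move at their own pace and stop on an object; FORCE is the grip in N (left out, the last holds). Time passes only in rows, so rows that do not move let the fingers close. It gives the time, the measured TCP pose, the force and the opening at its end, in the units of the state.
- env.get_state(): the state, without advancing time (a new reading comes with each control period).
- optics.read_camera(name): name is "side" or "top" or "wrist"; returns a dict with "color" (384x512x3 uint8, red, green, blue), "depth" (384x512 float32, m along the optical axis (not along the pixel's ray), 0 where there is no reading), "camera_matrix" (3x3 intrinsics, pixels), "R" (3x3) and "t" (3): a world point X has camera coordinates R X + t; the wrist camera has in their place "tool_from_camera" (4x4, takes a point from camera to tool coordinates, whose origin is the TCP and whose axes are the flange's). Camera axes: x right, y down, z forward; pixel columns grow to the right and rows downward; lengths in m; the calibration is good to about 2 mm. A picture is of the moment at which its call begins: read the wrist's pose just before it.
- order.sign_off(): hands the job in, once; it reports no verdict.
The state is a dict: "clock": time; "q": joint angles; "qd": joint speeds; "joint_torque": joint torques, N m; "position": TCP position; "ee_rot": TCP orientation; "contact_force": force on the tool from outside, world axes, zero at the start; "moment": the same for the moment, N m; "gripper_width": finger opening in m.
Only numpy, scipy, OpenCV 4.12 (cv2) and the standard library are available. Lean on these libraries where they do the work, as an engineer would, in place of code of your own. Each camera call takes 0.05 s, during which the arm holds its last target.

## Working session

There is one attempt and no reset: what is moved stays moved. The work goes in short steps, Python scripts to look and compute and a shell command to move; the robot and the scene stay as the last step left them, time stands still between calls to the robot, and variables do not carry over. Pictures are saved under pics/ and viewed, and the job is handed in when it is done.

```bash
ls; mkdir -p pics; python3 - <<'E'
from rig import env, optics, order
import cv2,numpy as np
s=env.get_state(); print(s, env.tip_extent)
for n in ["side","top","wrist"]:
    c=optics.read_camera(n)
    cv2.imwrite(f"pics/{n}0.png",cv2.resize(c["color"][:,:,::-1],(800,600)))
    np.savez(f"pics/{n}0.npz",**c)
    print(n,c["camera_matrix"],c.get("R"),c.get("t"),c.get("tool_from_camera"))
E
```

```text
pics
{'clock': 0.0, 'q': array([ 9.81910372e-01,  1.59058521e-01,  1.59821697e+00,  3.71591775e-06,
        1.38617564e+00, -2.10137453e-01]), 'qd': array([-0.00074853, -0.00169901, -0.00191129, -0.0011116 , -0.00219097,
        0.00081972]), 'joint_torque': array([-3.73684343e-04, -3.95997226e+01, -3.31429517e+01, -2.05671440e-04,
        8.32543534e-03, -2.06090100e-06]), 'position': array([0.21233963, 0.53376937, 0.25231917]), 'ee_rot': array([[-9.29127659e-01,  3.69757653e-01, -1.03530084e-03],
       [ 3.69758896e-01,  9.29126459e-01, -1.54340654e-03],
       [ 3.91239020e-04, -1.81683340e-03, -9.99998273e-01]]), 'contact_force': array([ 0.1527987 ,  0.79992757, -0.03130101]), 'moment': array([ 0.00814446,  0.03797718, -0.01010709]), 'gripper_width': 0.08525971626714965} 0.022
side [[430.31191397   0.         251.00499666]
 [  0.         430.31191397 190.70161623]
 [  0.           0.           1.        ]] [[ 0.74363771 -0.66844029  0.01380348]
 [-0.46243493 -0.52914896 -0.71144593]
 [ 0.48286322  0.52267481 -0.70260526]] [-0.38989253  0.24205149  0.76995911] None
top [[349.12712815   0.         255.99757173]
 [  0.         349.12712815 193.92668245]
 [  0.           0.           1.        ]] [[-0.00721523 -0.99990198  0.01199906]
 [-0.99014728  0.00546573 -0.13992315]
 [ 0.13984385 -0.01289041 -0.99008966]] [-0.01027406  0.53254009  0.71690892] None
wrist [[267.72987203   0.         257.64455713]
 [  0.         267.72987203 194.57212327]
 [  0.           0.           1.        ]] None None [[ 1.32545679e-03 -9.65666885e-01 -2.59780118e-01  6.47126073e-02]
 [ 9.99999120e-01  1.26641706e-03  3.94636098e-04  2.06535404e-04]
 [-5.20970390e-05 -2.59780413e-01  9.65667714e-01 -1.20630870e-01]
 [ 0.00000000e+00  0.00000000e+00  0.00000000e+00  1.00000000e+00]]
```

View pics/top0.png

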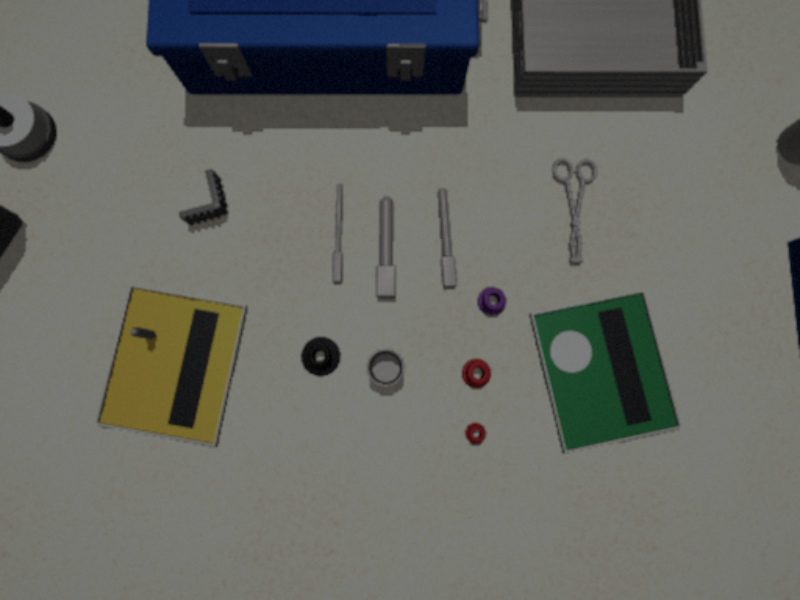

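View pics/side0.png

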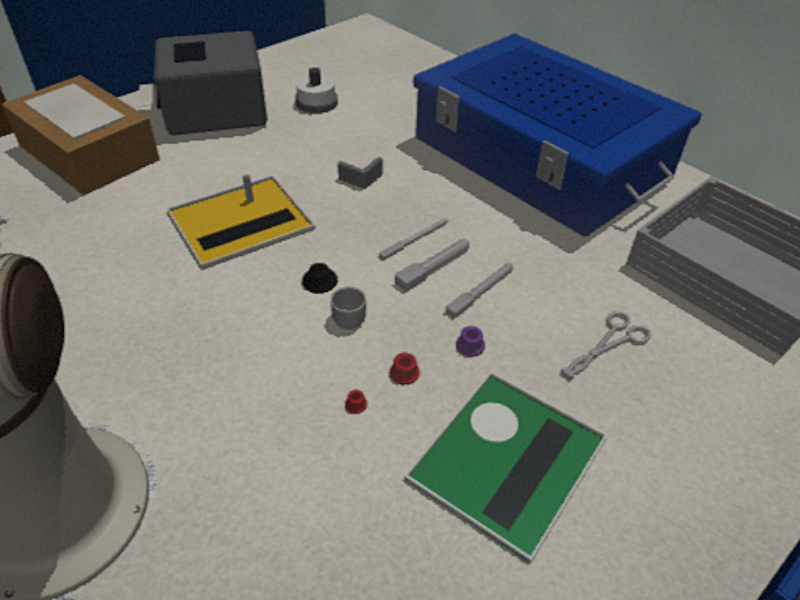

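View pics/wrist0.png

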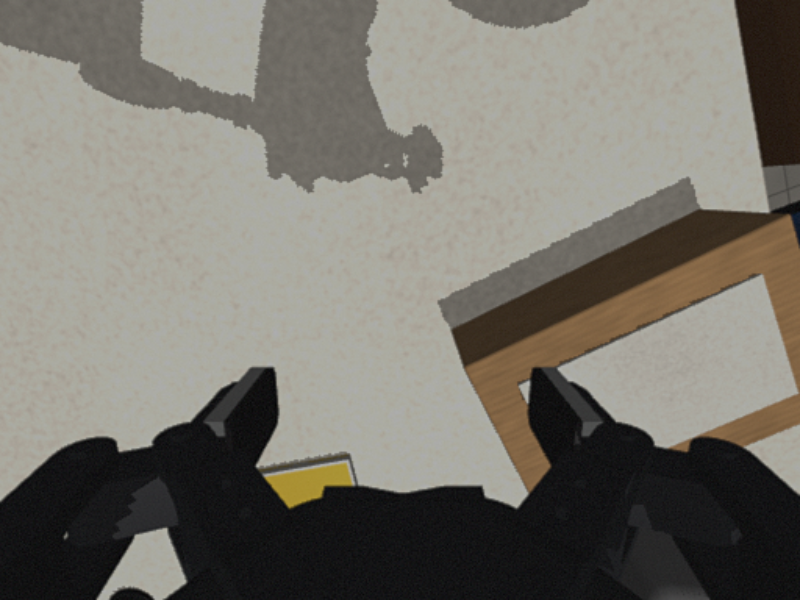

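Candidates in the top view: red hubs at (477,373), larger, and (476,433), smaller; purple at (492,300); dilators thin (338,235), thick (386,245), middle (447,238). There is one black hub (320,356) and one gallipot (386,370). I choose the larger red hub at (477,373) and check it in a close crop.

```bash
cat > h.py <<'E'
import numpy as np,cv2
from rig import env,optics
def load(n): return dict(np.load(f"pics/{n}.npz"))
def cam(c,wp=None):
    # returns R,t world->cam
    if "R" in c and c["R"] is not None and c["R"].ndim==2: return c["R"],c["t"]
    T=np.eye(4);T[:3,:3]=c["ee_rot"];T[:3,3]=c["pos"]
    W=np.linalg.inv(T@c["tool_from_camera"]); return W[:3,:3],W[:3,3]
def snap(n,name,crop=None,scale=None):
    s=env.get_state();c=dict(optics.read_camera(n));c["ee_rot"]=s["ee_rot"];c["pos"]=s["position"]
    np.savez(f"pics/{name}.npz",**c); save(c,name,crop); return c
def save(c,name,crop=None):
    im=c["color"][:,:,::-1]
    u0,v0,u1,v1=crop or (0,0,512,384)
    im=im[v0:v1,u0:u1]; k=min(800/(u1-u0),600/(v1-v0))
    im=cv2.resize(im,None,fx=k,fy=k,interpolation=cv2.INTER_CUBIC)
    # ticks
    st=10 if u1-u0<200 else 50
    for u in range(-(-u0//st)*st,u1,st):
        cv2.putText(im,str(u),(int((u-u0)*k),10),0,.35,(0,0,255),1); cv2.line(im,(int((u-u0+.5)*k),12),(int((u-u0+.5)*k),18),(0,0,255),1)
    for v in range(-(-v0//st)*st,v1,st):
        cv2.putText(im,str(v),(0,int((v-v0+.5)*k)),0,.35,(0,0,255),1); cv2.line(im,(24,int((v-v0+.5)*k)),(30,int((v-v0+.5)*k)),(0,0,255),1)
    cv2.imwrite(f"pics/{name}.png",im)
def pix(c,u,v,z):
    R,t=cam(c);K=c["camera_matrix"]
    d=R.T@np.linalg.inv(K)@np.array([u,v,1.]);o=-R.T@t
    return o+d*(z-o[2])/d[2]
def proj(c,X):
    R,t=cam(c);p=c["camera_matrix"]@(R@np.asarray(X,float)+t);return p[:2]/p[2]
def cloud(c):
    R,t=cam(c);K=c["camera_matrix"];D=c["depth"]
    v,u=np.mgrid[0:D.shape[0],0:D.shape[1]]
    P=np.stack([(u-K[0,2])/K[0,0]*D,(v-K[1,2])/K[1,1]*D,D],-1)
    P=(P-t)@R; P[D==0]=np.nan; return P
E
python3 - <<'E'
from h import *
c=load("top0")
save(c,"t_mid",(180,110,340,230)); save(c,"t_red",(270,170,350,230+60)); 
save(c,"t_y",(55,175,175,295)); save(c,"t_g",(330,175,450,295))
P=cloud(c); 
for u,v in [(100,380),(300,300),(440,300)]: print(P[v-1 if v>383 else v,u])
E
```

```text
[ 0.14442662  0.31690213 -0.00152759]
[ 0.30363564 -0.10849794 -0.00101251]
[ 3.01052176e-01 -4.15177655e-01  2.89876897e-04]
```

View pics/t_mid.png

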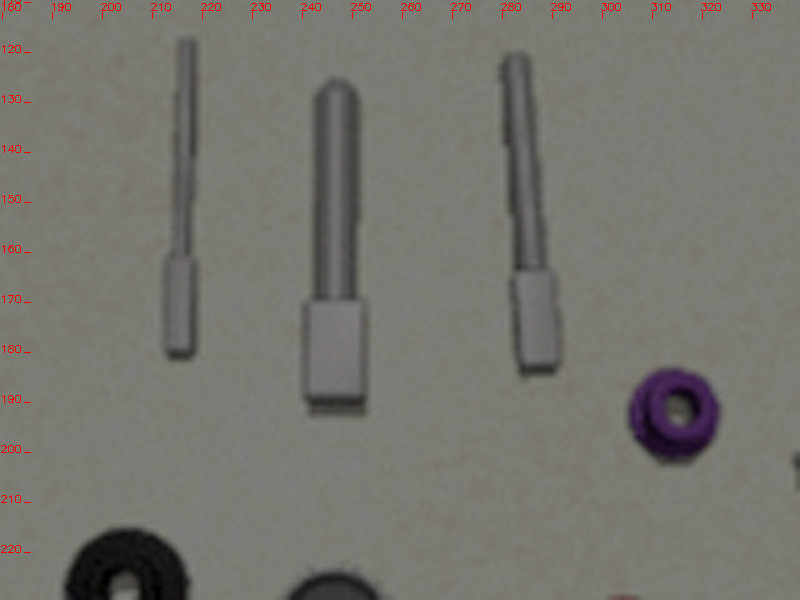

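View pics/t_red.png

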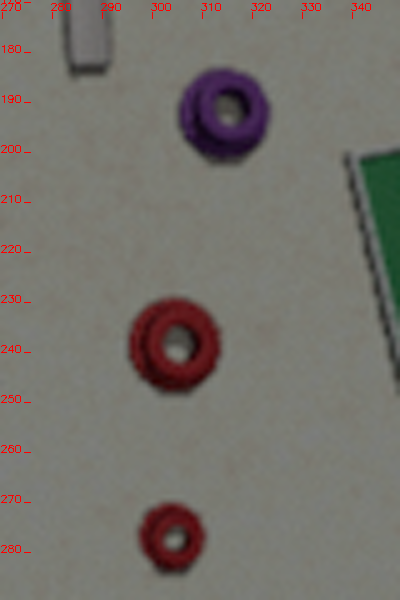

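View pics/t_y.png

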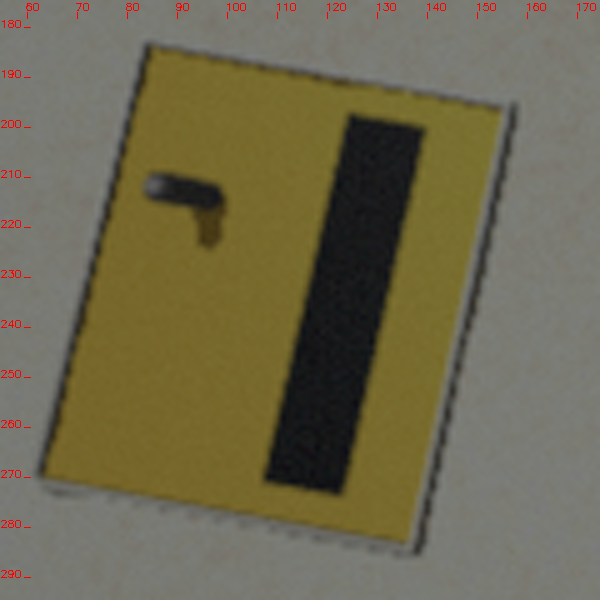

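View pics/t_g.png

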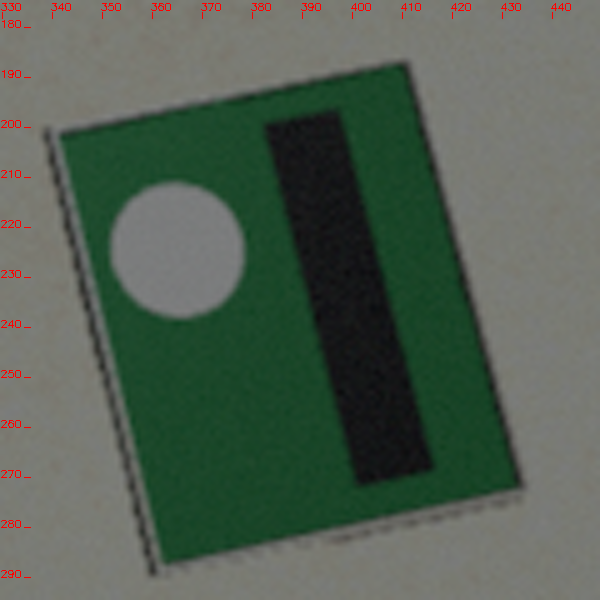

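```bash
python3 - <<'E'
from h import *
c=load("top0"); s=load("side0")
def tr(corn,o):
    w=np.array([pix(c,o[0]+x/5-.5,o[1]+y/5-.5,.004)[:2] for x,y in corn])
    xa=(w[0]+w[1]-w[2]-w[3])/2; m=w.mean(0); L=np.linalg.norm(xa)
    print("strip c",m,"yaw deg",np.degrees(np.arctan2(xa[1],xa[0])),"L",L, "W",np.linalg.norm(w[0]-w[1]),np.linalg.norm(w[3]-w[2]))
    e=xa/L; n=np.array([-e[1],e[0]])
    print(" centre",m+n*.03," feature",m+n*.07+e*.035)
    return m+n*.07+e*.035
fy=tr([(349,114),(426,128),(343,495),(264,481)],(55,175))
fg=tr([(265,124),(341,110),(433,468),(357,485)],(330,175))
print("disc meas",pix(c,330+178/5-.5,175+250.5/5-.5,.004))
print("post top meas",pix(c,55+155/5-.5,175+186/5-.5,.056), "proj", proj(c,[*fy,.056]))
print("thin",pix(c,217,117,.0045),pix(c,216,160,.009),pix(c,215.5,180,.009))
print("thick",pix(c,246.9,125.5,.01),pix(c,246.3,188.9,.02))
P=cloud(c);HSV=cv2.cvtColor(c["color"],cv2.COLOR_RGB2HSV)
for n,(a,b,d,e),zlo in [("black",(185,210,225,245),.02),("pot",(230,215,265,255),.035),("red",(290,225,320,253),.02)]:
    Q=P[b:e,a:d].reshape(-1,3); q=Q[Q[:,2]>zlo]; print(n,len(q),q.mean(0),(q.max(0)+q.min(0))/2,q.max(0)-q.min(0))
save(c,"t_bp",(185,205,275,265))
for n,X in [("y",fy),("g",fg)]: print(n,"side proj",proj(s,[*X,.004])*800/512,proj(s,[*X,.058])*800/512)
E
```

```text
strip c [0.44742053 0.27903389] yaw deg -10.427154104371901 L 0.16369537657235791 W 0.035285761369261134 0.03510848547429345
 centre [0.45285009 0.30853846]  feature [0.4945115  0.34154341]
strip c [ 0.44653283 -0.3332368 ] yaw deg 10.955518048342467 L 0.16277018805105664 W 0.03552191795909381 0.03486739451906423
 centre [ 0.44083143 -0.30378355]  feature [ 0.46759168 -0.25786091]
disc meas [ 0.4665062  -0.25783969  0.004     ]
post top meas [0.49447306 0.34151141 0.056     ] proj [ 85.48565057 211.6816657 ]
thin [0.7183005  0.07529768 0.0045    ] [0.61481486 0.07625425 0.009     ] [0.5686793  0.07697342 0.009     ]
thick [0.69564758 0.00578353 0.01      ] [0.54630061 0.00750761 0.02      ]
black 131 [0.46321082 0.10097156 0.02449562] [0.46274154 0.10155658 0.02495832] [0.03036569 0.03057457 0.00792186]
pot 109 [0.44621252 0.00898981 0.04048014] [0.44559634 0.00923658 0.03926706] [0.0485638  0.04882092 0.00848968]
red 130 [ 0.43763805 -0.11998729  0.02463021] [ 0.43748396 -0.11966959  0.02413739] [0.03014647 0.03038771 0.00749144]
y side proj [250.05259164 201.35501461] [245.78586918 175.62765714]
g side proj [494.24292194 422.87800619] [499.57437234 397.1629622 ]
```

View pics/t_bp.png

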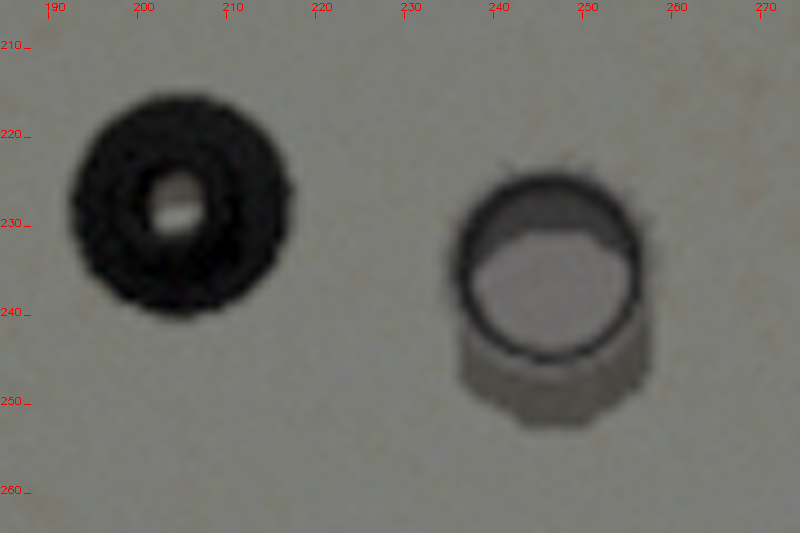

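The two red hubs differ clearly: the upper one is 18 px across (about 42 mm), the lower 13 px. The larger red hub at top pixel (304,238) in the raw image is the one meant. The tray features agree with each other to about 1 mm. First I turn the tool square, then go above the thick dilator.

```bash
cat >> h.py <<'E'
def go(x,y,z,yaw=None,ref=None):
    """print shift (cm, tool axes) and turn about tool z (units) to a target; yaw=dilator-axis yaw deg (tool x = opposite)"""
    s=env.get_state();R=s["ee_rot"];p=s["position"]
    print("t",round(s["clock"],2),"p",p.round(4),"w",round(s["gripper_width"],4),"F",s["contact_force"].round(1))
    zt=R[:,2]; d=(R.T@(np.array([x,y,z])-p))*100
    print("shift cm",d.round(2), "tilt of z",zt.round(4)[:2],end=" ")
    cy=np.degrees(np.arctan2(-R[1,0],-R[0,0])); print("yaw now",round(cy,2),end=" ")
    if yaw is not None: print("turn units",round(-(((yaw-cy+90)%180)-90)/6,3))
    else: print()
E
python3 -m inch '[[[0,0,0],[0,0,-0.9],1],[[0,0,0],[0,0,-0.9],1],[[0,0,0],[0,0,-0.9],1],[[0,0,0],[0,0,-1],1],[[0,0,0],[0,0,0],1]]' 60; python3 -c "
from h import *
go(.621,.0067,.14,-.65)"
```

```text
clock: 0.57
position: [0.2125, 0.534, 0.2529]
ee_rot: [[-1.0, -0.011, -0.0], [-0.011, 1.0, -0.001], [0.0, -0.001, -1.0]]
contact_force: [-0.6, 0.6, 0.1]
gripper_width: 0.0853
t 0.57 p [0.2125 0.534  0.2529] w 0.0853 F [-0.6  0.6  0.1]
shift cm [-40.26 -53.18  11.31] tilt of z [-0.0004 -0.0007] yaw now 0.64 turn units 0.215
```

```bash
python3 -m inch '[[[-2.24,-2.95,0.63],[0,0,0],1],[[-2.24,-2.95,0.63],[0,0,0],1],[[-2.24,-2.95,0.63],[0,0,0],1],[[-2.24,-2.95,0.63],[0,0,0],1],[[-2.24,-2.95,0.63],[0,0,0],1],[[-2.24,-2.95,0.63],[0,0,0],1],[[-2.24,-2.95,0.63],[0,0,0],1],[[-2.24,-2.95,0.63],[0,0,0],1],[[-2.24,-2.95,0.63],[0,0,0],1],[[-2.24,-2.95,0.63],[0,0,0],1],[[-2.24,-2.95,0.63],[0,0,0],1],[[-2.24,-2.95,0.63],[0,0,0],1],[[-2.24,-2.95,0.63],[0,0,0],1],[[-2.24,-2.95,0.63],[0,0,0],1],[[-2.24,-2.95,0.63],[0,0,0],1],[[-2.24,-2.95,0.63],[0,0,0],1],[[-2.24,-2.95,0.63],[0,0,0],1],[[-2.24,-2.95,0.63],[0,0,0.2],1],[[0,0,0],[0,0,0],1],[[0,0,0],[0,0,0],1]]'; python3 -c "
from h import *
go(.621,.0067,.14,-.65)
c=snap('wrist','w1')
for X in [(.5463,.0075,.02),(.6956,.0058,.01),(.5687,.077,.009),(.7183,.0753,.0045),(.463,.101,.026),(.4459,.009,.042)]: print(proj(c,X))"
```

```text
clock: 2.23
position: [0.6207, 0.0051, 0.1389]
ee_rot: [[-1.0, 0.018, -0.001], [0.018, 1.0, 0.0], [0.001, 0.0, -1.0]]
contact_force: [0.1, 0.9, -0.7]
gripper_width: 0.0854
t 2.23 p [0.6207 0.0051 0.1389] w 0.0854 F [ 0.1  0.9 -0.7]
shift cm [-0.02  0.16 -0.11] tilt of z [-0.0014  0.0004] yaw now -1.01 turn units -0.06
[259.02108012 110.92881999]
[259.4902439  262.31529628]
[335.24271483 135.76630076]
[324.34501486 277.78178071]
[381.78203508  -7.53258309]
[259.18501644 -45.3328341 ]
```

View pics/w1.png

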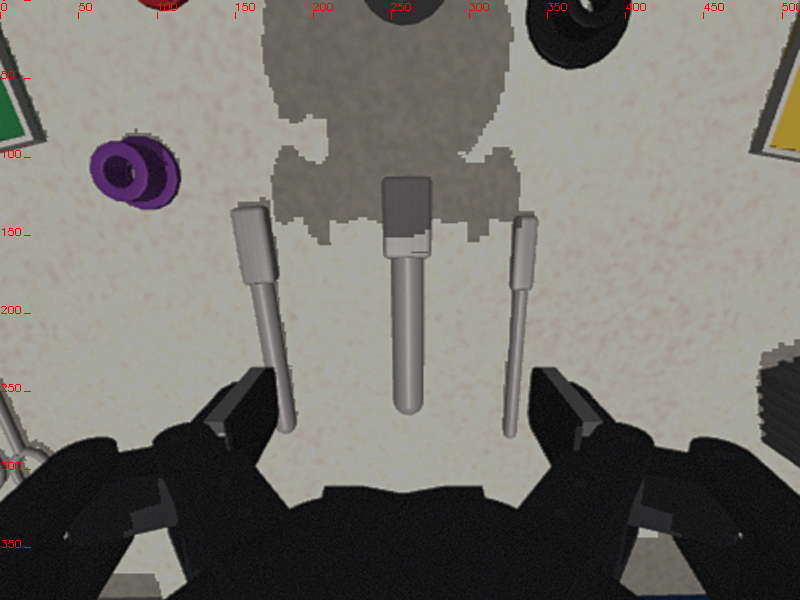

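The wrist view shows the thick dilator centred between the jaws: grip end at (260,113), tip at (261,264). That is within 1 mm of the top-camera estimate. Descending.

```bash
python3 -m inch '[[[0,0.2,2.5],[0,0,-0.06],0.15],[[0,0,2.5],[0,0,0],0.15],[[0,0,2.5],[0,0,0],0.15],[[0,0,2],[0,0,0],0.15],[[0,0,1.2],[0,0,0],0.15],[[0,0,0.6],[0,0,0],0.15],[[0,0,0],[0,0,0],0.15],[[0,0,0],[0,0,0],0.15]]' 60; python3 -c "
from h import *
go(.621,.0070,.0245,-.65)"
```

```text
clock: 2.95
position: [0.621, 0.0091, 0.028]
ee_rot: [[-1.0, 0.006, 0.001], [0.006, 1.0, -0.0], [-0.001, -0.0, -1.0]]
contact_force: [0.2, 0.6, -0.2]
gripper_width: 0.0487
t 2.95 p [0.621  0.0091 0.028 ] w 0.0487 F [ 0.2  0.6 -0.2]
shift cm [ 0.   -0.21  0.35] tilt of z [ 0.0014 -0.0002] yaw now -0.33 turn units 0.054
```

```bash
python3 -m inch '[[[0,-0.1,0.3],[0,0,0],0.15],[[0,0,0],[0,0,0],0.15],[[0,0,0],[0,0,0],-1],[[0,0,0],[0,0,0],-1],[[0,0,0],[0,0,0],-1],[[0,0,0],[0,0,0],-1],[[0,0,0],[0,0,0],-1],[[0,0,0],[0,0,0],-1]]' 60; python3 -c "
from h import *
go(.621,.0070,.0245,-.65)"
```

```text
clock: 3.62
position: [0.621, 0.0077, 0.0247]
ee_rot: [[-1.0, 0.006, 0.001], [0.006, 1.0, -0.0], [-0.001, -0.0, -1.0]]
contact_force: [-1.1, 0.2, 5.0]
gripper_width: 0.0177
t 3.62 p [0.621  0.0077 0.0247] w 0.0177 F [-1.1  0.2  5. ]
shift cm [-0.   -0.07  0.02] tilt of z [ 0.001  -0.0002] yaw now -0.34 turn units 0.051
```

```bash
python3 -m inch '[[[0,0,-1],[0,0,0],-1],[[0,0,-2.5],[0,0,0],-1],[[0,0,-2.5],[0,0,0],-1],[[0,0,-2],[0,0,0.85],-1],[[0,0,0],[0,0,0.83],-1],[[0,0,0],[0,0,0],-1]]'; python3 -c "
from h import *
go(.447,.279,.10,-10.43)
c=snap('wrist','w2')"
```

```text
clock: 4.12
position: [0.6212, 0.0076, 0.1055]
ee_rot: [[-0.983, 0.183, 0.002], [0.183, 0.983, -0.001], [-0.002, -0.0, -1.0]]
contact_force: [0.4, 0.1, -4.3]
gripper_width: 0.0177
t 4.12 p [0.6212 0.0076 0.1055] w 0.0177 F [ 0.4  0.1 -4.3]
shift cm [22.09 23.5   0.49] tilt of z [ 0.0024 -0.0005] yaw now -10.55 turn units -0.019
```

View pics/w2.png

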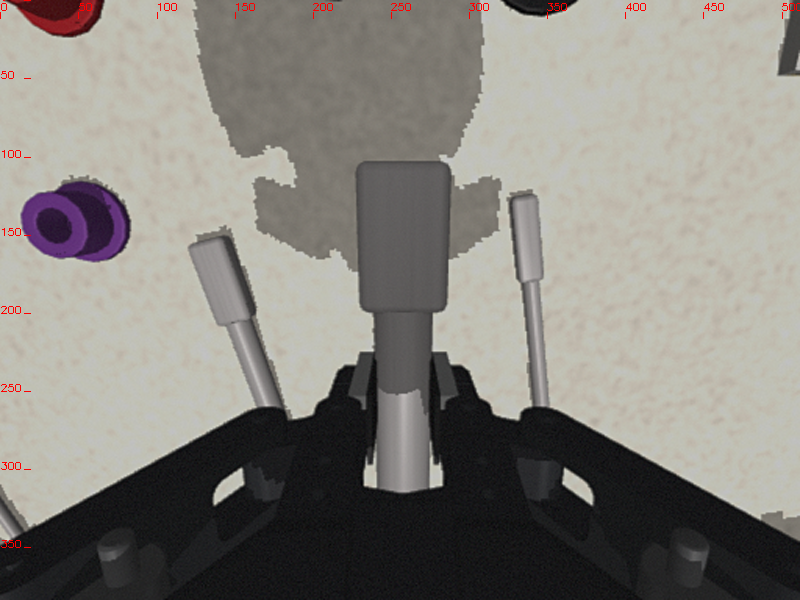

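The thick dilator is held straight and level: grip at u≈258, shaft between the pads. Carrying it to the yellow strip.

```bash
python3 -m inch '[[[1.5,1.6,0],[0,0,0],-1],[[2.5,2.7,0],[0,0,0],-1],[[2.5,2.7,0],[0,0,0],-1],[[2.5,2.7,0],[0,0,0],-1],[[2.5,2.7,0],[0,0,0],-1],[[2.5,2.7,0],[0,0,0],-1],[[2.5,2.7,0],[0,0,0],-1],[[2.5,2.7,0],[0,0,0],-1],[[2.0,2.0,0.5],[0,0,0],-1],[[1.1,1.0,1],[0,0,0],-1],[[0,0,1],[0,0,0],-1],[[0,0,0],[0,0,0],-1],[[0,0,0],[0,0,0],-1]]'; python3 -c "
from h import *
go(.447,.279,.04,-10.43)
c=snap('wrist','w3')
m=np.array([.4474,.2790]);a=np.radians(-10.43);e=np.array([np.cos(a),np.sin(a)]);n=np.array([-e[1],e[0]])
for k,l in [(-.0825,-.018),(-.0825,.018),(.0825,.018),(.0825,-.018)]: print(proj(c,[*(m+e*k+n*l),.004])*1.5625)"
```

```text
clock: 5.25
position: [0.4448, 0.2779, 0.0775]
ee_rot: [[-0.984, 0.18, -0.003], [0.18, 0.984, -0.001], [0.003, -0.002, -1.0]]
contact_force: [0.8, -0.4, -3.5]
gripper_width: 0.0178
t 5.25 p [0.4448 0.2779 0.0775] w 0.0178 F [ 0.8 -0.4 -3.5]
shift cm [-0.21  0.16  3.75] tilt of z [-0.0029 -0.0015] yaw now -10.37 turn units 0.01
[365.62543407 155.41739199]
[447.6067837  155.61130143]
[438.42191364 478.44839714]
[371.82774605 478.22540015]
```

View pics/w3.png

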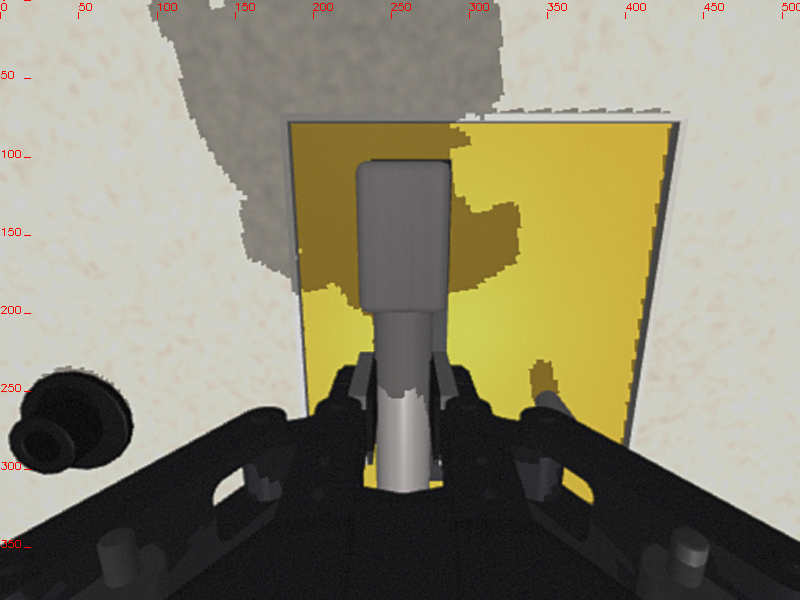

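```bash
python3 -m inch '[[[-0.2,0.2,1.5],[0,0,0],-1],[[0,0,1.5],[0,0,0],-1],[[0,0,0.8],[0,0,0],-1],[[0,0,0.5],[0,0,0],-1],[[0,0,0.2],[0,0,0],-1],[[0,0,0],[0,0,0],-1],[[0,0,0],[0,0,0],-1]]'; python3 -c "
from h import *
go(.4475,.279,.0287,-10.43)"
```

```text
clock: 5.88
position: [0.4486, 0.2805, 0.0346]
ee_rot: [[-0.983, 0.181, 0.001], [0.181, 0.983, 0.0], [-0.001, 0.001, -1.0]]
contact_force: [-0.4, -0.4, -2.2]
gripper_width: 0.0174
t 5.88 p [0.4486 0.2805 0.0346] w 0.0174 F [-0.4 -0.4 -2.2]
shift cm [ 0.08 -0.16  0.59] tilt of z [0.0011 0.0003] yaw now -10.43 turn units -0.001
```

```bash
python3 -m inch '[[[0.05,-0.1,0.3],[0,0,0],-1],[[0,0,0.15],[0,0,0],-1],[[0,0,0.05],[0,0,0],-1],[[0,0,0],[0,0,0],-1]]'; python3 -c "
from h import *
go(.4475,.279,.0287,-10.43)"
```

```text
clock: 6.22
position: [0.4472, 0.2796, 0.0289]
ee_rot: [[-0.984, 0.181, -0.0], [0.181, 0.984, -0.0], [0.0, -0.0, -1.0]]
contact_force: [-0.1, 0.5, -3.2]
gripper_width: 0.0172
t 6.22 p [0.4472 0.2796 0.0289] w 0.0172 F [-0.1  0.5 -3.2]
shift cm [-0.04 -0.05  0.02] tilt of z [-0.0001 -0.    ] yaw now -10.42 turn units 0.002
```

```bash
python3 -m inch '[[[0,0,0.08],[0,0,0],-1],[[0,0,0.06],[0,0,0],-1],[[0,0,0],[0,0,0],-1]]'; python3 -c "
from h import *
go(.4475,.279,.0287,-10.43)"
```

```text
clock: 6.47
position: [0.4474, 0.2796, 0.0287]
ee_rot: [[-0.984, 0.181, -0.001], [0.181, 0.984, -0.0], [0.0, -0.0, -1.0]]
contact_force: [-5.2, -2.5, 8.0]
gripper_width: 0.0174
t 6.47 p [0.4474 0.2796 0.0287] w 0.0174 F [-5.2 -2.5  8. ]
shift cm [-0.03 -0.06 -0.  ] tilt of z [-0.0006 -0.0003] yaw now -10.41 turn units 0.004
```

```bash
python3 -m inch '[[[0,0,0],[0,0,0],0.1],[[0,0,0],[0,0,0],0.1],[[0,0,0],[0,0,0],0.1],[[0,0,0],[0,0,0],0.1],[[0,0,-1],[0,0,0],0.1],[[0,0,-2.5],[0,0,0],0.1],[[0,0,-3],[0,0,0],0.1],[[0,0,-3],[0,0,0],0.1],[[0,0,-3],[0,0,0],0.1],[[0,0,0],[0,0,0],0.1],[[0,0,0],[0,0,0],0.1]]'; python3 -c "
from h import *
go(.4630,.101,.15,0)
c=snap('wrist','w4')"
```

```text
clock: 7.38
position: [0.4489, 0.2801, 0.1555]
ee_rot: [[-0.983, 0.181, 0.005], [0.181, 0.984, 0.002], [-0.005, 0.003, -1.0]]
contact_force: [-0.5, -0.5, -0.8]
gripper_width: 0.0471
t 7.38 p [0.4489 0.2801 0.1555] w 0.0471 F [-0.5 -0.5 -0.8]
shift cm [ -4.62 -17.37   0.52] tilt of z [0.0055 0.0018] yaw now -10.42 turn units -1.737
```

View pics/w4.png

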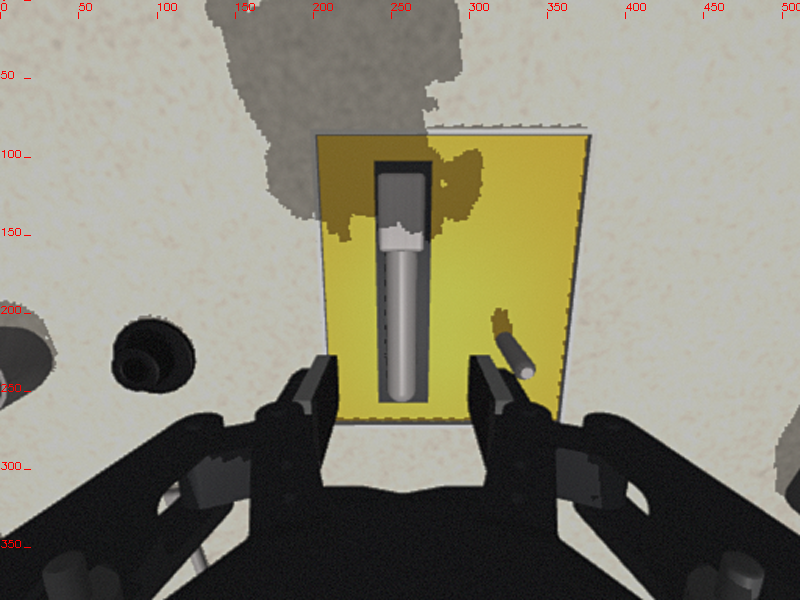

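```bash
python3 - <<'E'
from h import *
c=load("w4");f=lambda u,v,z:pix(c,u/1.5625-.5+.18,v/1.5625-.5+.18,z)
a=np.radians(-10.42);e=np.array([np.cos(a),np.sin(a),0]);n=np.array([-e[1],e[0],0]);o=f(403.5,162,.004)
for nm,p in [("stripfar",f(403.5,162,.004)),("stripnear",f(403.5,403,.004)),("gripend",f(401.5,173,.0235)),("tip",f(401,402,.014)),("post",f(528,372,.057)),("postbase",f(502,333,.004))]:
    print(nm,p.round(4),((p-o)@e).round(4),((p-o)@n).round(4))
save(c,"w4c",(225,90,305,270))
E
```

```text
stripfar [0.3686 0.2956 0.004 ] 0.0 0.0
stripnear [0.5306 0.2661 0.004 ] 0.1646 0.0003
gripend [0.3755 0.2931 0.0235] 0.0072 -0.0012
tip [0.5241 0.2655 0.014 ] 0.1584 -0.0015
post [0.4957 0.3441 0.057 ] 0.1162 0.0707
postbase [0.4904 0.3422 0.004 ] 0.1113 0.0678
```

View pics/w4c.png

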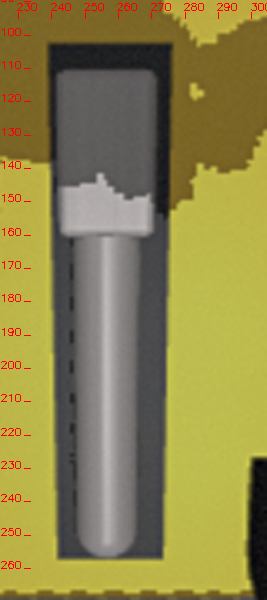

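The thick dilator lies on the strip: end gaps about 7 and 6 mm, about 1.3 mm off the middle sideways. Next is the black hub, keeping this yaw.

```bash
python3 -m inch '[[[-0.8,-3.4,0],[0,0,0],0.1],[[-0.96,-3.5,0],[0,0,0],0.1],[[-0.96,-3.5,0],[0,0,0],0.1],[[-0.96,-3.5,0],[0,0,0],0.1],[[-0.94,-3.4,0],[0,0,0],0.1],[[0,0,0],[0,0,0],0.1],[[0,0,0],[0,0,0],0.1],[[0,0,0],[0,0,0],0.1]]'; python3 -c "
from h import *
go(.4630,.101,.15,-10.42)
c=snap('wrist','w5',(180,90,340,210))
print(proj(c,[.463,.101,.026]))"
```

```text
clock: 8.1
position: [0.4605, 0.1013, 0.1514]
ee_rot: [[-0.983, 0.182, -0.003], [0.182, 0.983, 0.001], [0.003, 0.0, -1.0]]
contact_force: [0.0, 1.0, -0.1]
gripper_width: 0.047
t 8.1 p [0.4605 0.1013 0.1514] w 0.047 F [ 0.   1.  -0.1]
shift cm [-0.25  0.01  0.13] tilt of z [-0.0025  0.0006] yaw now -10.46 turn units -0.007
[257.62468593 195.94125037]
```

View pics/w5.png

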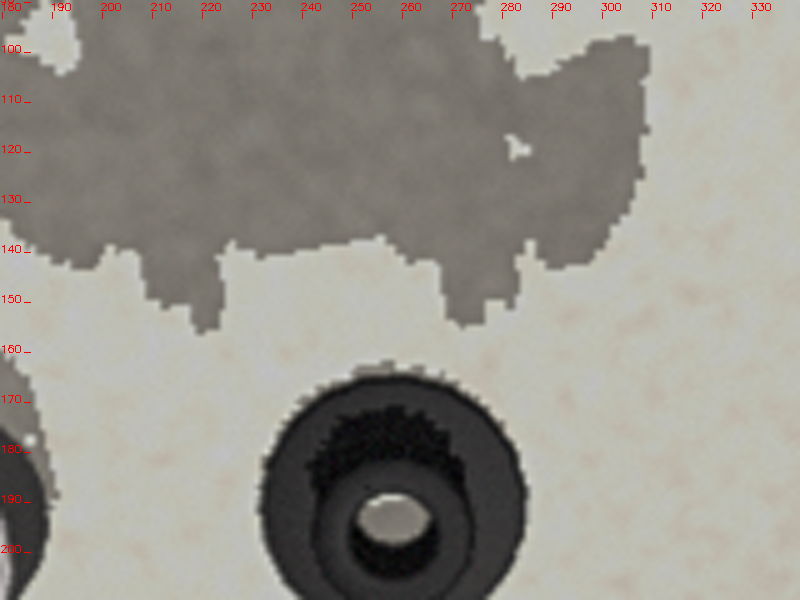

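The bore top is at (258,197), within 1 px of the prediction (257.6,195.9). Descending.

```bash
python3 -m inch '[[[-0.28,0,2.5],[0,0,0],0.1],[[0,0,3],[0,0,0],0.1],[[0,0,2.8],[0,0,0],0.1],[[0,0,2],[0,0,0],0.1],[[0,0,1],[0,0,0],0.1],[[0,0,0.5],[0,0,0],0.1],[[0,0,0],[0,0,0],0.1],[[0,0,0],[0,0,0],0.1],[[0,0,0],[0,0,0],0.1]]' 50; python3 -c "
from h import *
go(.4632,.101,.031,-10.42)"
```

```text
clock: 8.9
position: [0.4655, 0.1007, 0.0359]
ee_rot: [[-0.984, 0.18, 0.003], [0.18, 0.984, -0.0], [-0.003, 0.0, -1.0]]
contact_force: [0.5, 0.4, -0.4]
gripper_width: 0.047
t 8.9 p [0.4655 0.1007 0.0359] w 0.047 F [ 0.5  0.4 -0.4]
shift cm [ 0.23 -0.02  0.49] tilt of z [ 0.0029 -0.0001] yaw now -10.4 turn units 0.004
```

```bash
python3 -m inch '[[[0.15,0,0.45],[0,0,0],0.1],[[0,0,0],[0,0,0],0.1],[[0,0,0],[0,0,0],0.1],[[0,0,0],[0,0,0],0.1]]' 50; python3 -c "
from h import *
go(.4632,.101,.031,-10.42)"
```

```text
clock: 9.23
position: [0.4628, 0.1008, 0.0302]
ee_rot: [[-0.983, 0.181, 0.0], [0.181, 0.983, -0.0], [-0.0, 0.0, -1.0]]
contact_force: [0.1, -0.4, 0.4]
gripper_width: 0.0471
t 9.23 p [0.4628 0.1008 0.0302] w 0.0471 F [ 0.1 -0.4  0.4]
shift cm [-0.04  0.03 -0.08] tilt of z [ 0.0004 -0.    ] yaw now -10.43 turn units -0.002
```

```bash
python3 -m inch '[[[0,0,0],[0,0,0],-1],[[0,0,0],[0,0,0],-1],[[0,0,0],[0,0,0],-1],[[0,0,0],[0,0,0],-1],[[0,0,-1],[0,0,0],-1],[[0,0,-2.5],[0,0,0],-1],[[0,0,-2.5],[0,0,0],-1],[[0,0,-2.5],[0,0,0],-1],[[0,0,-1],[0,0,0],-1],[[0,0,0],[0,0,0],-1],[[0,0,0],[0,0,0],-1],[[0,0,0],[0,0,0],-1],[[0,0,0],[0,0,0],-1]]' 50; python3 -c "
from h import *
go(.4945,.3415,.125,-10.42)
c=snap('wrist','w6')"
```

```text
clock: 10.32
position: [0.4613, 0.1008, 0.1231]
ee_rot: [[-0.983, 0.181, -0.004], [0.181, 0.983, 0.0], [0.004, -0.0, -1.0]]
contact_force: [0.6, 0.4, -0.0]
gripper_width: 0.0301
t 10.32 p [0.4613 0.1008 0.1231] w 0.0301 F [ 0.6  0.4 -0. ]
shift cm [ 1.09 24.27 -0.19] tilt of z [-0.0036  0.0002] yaw now -10.43 turn units -0.002
```

View pics/w6.png

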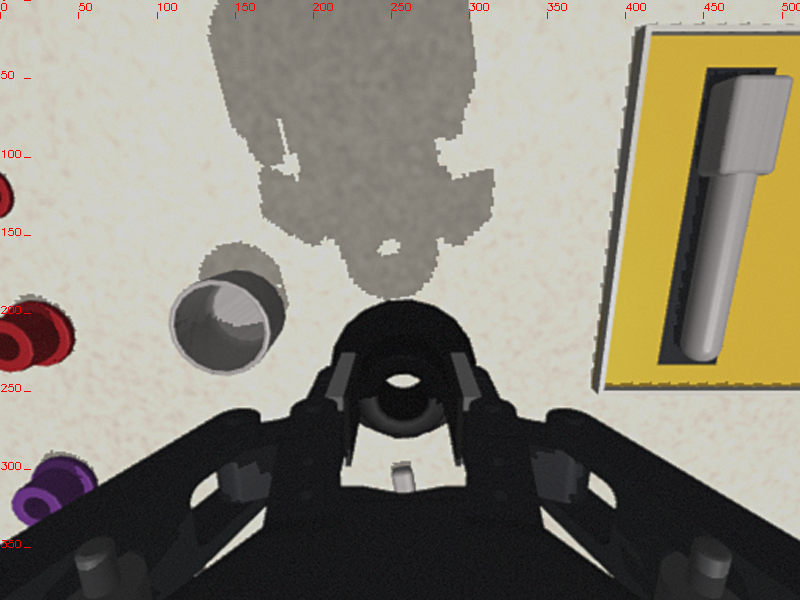

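The hub is held, with the bore visible around (258,252). I carry it beside the post, about 55 mm to the far side, so both can be seen in one wrist picture.

```bash
python3 -m inch '[[[-0.4,2.2,0],[0,0,0],-1],[[-0.5,3,0],[0,0,0],-1],[[-0.5,3,0],[0,0,0],-1],[[-0.5,3,0],[0,0,0],-1],[[-0.5,3,0],[0,0,0],-1],[[-0.5,3,0],[0,0,0],-1],[[-0.5,3,0],[0,0,0],-1],[[-0.5,2.6,1],[0,0,0],-1],[[-0.5,1.5,2],[0,0,0],-1],[[0,0,2],[0,0,0],-1],[[0,0,0.8],[0,0,0],-1],[[0,0,0],[0,0,0],-1],[[0,0,0],[0,0,0],-1],[[0,0,0],[0,0,0],-1],[[0,0,0],[0,0,0],-1]]' 50; python3 -c "
from h import *
go(.4945,.3415,.065,-10.42)
c=snap('wrist','w7')
save(c,'w7c',(205,140,305,280))
print(proj(c,[.4945,.3415,.056]))"
```

```text
clock: 11.62
position: [0.5509, 0.3317, 0.0686]
ee_rot: [[-0.983, 0.182, 0.002], [0.182, 0.983, 0.001], [-0.002, 0.001, -1.0]]
contact_force: [-1.0, 0.6, -0.1]
gripper_width: 0.03
t 11.62 p [0.5509 0.3317 0.0686] w 0.03 F [-1.   0.6 -0.1]
shift cm [ 5.73 -0.07  0.35] tilt of z [0.0024 0.0009] yaw now -10.46 turn units -0.006
[256.17657362 138.27610347]
```

View pics/w7.png

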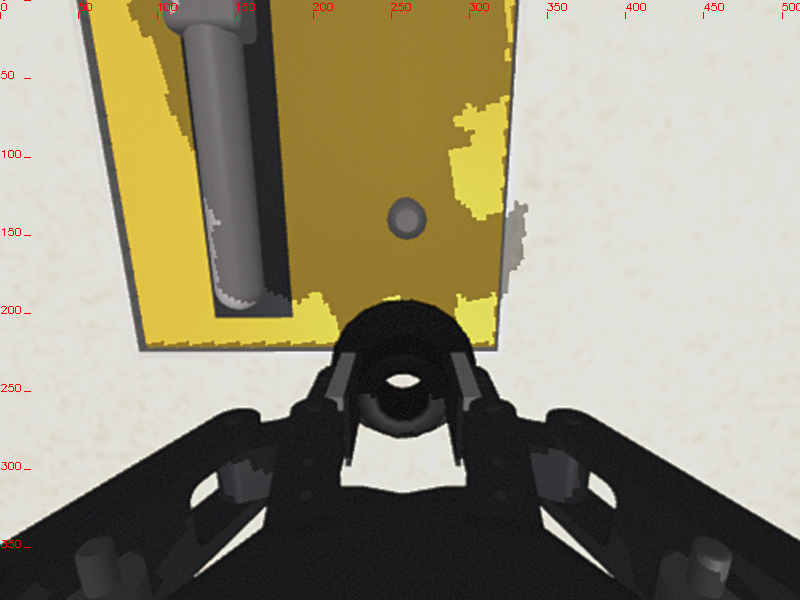

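View pics/w7c.png

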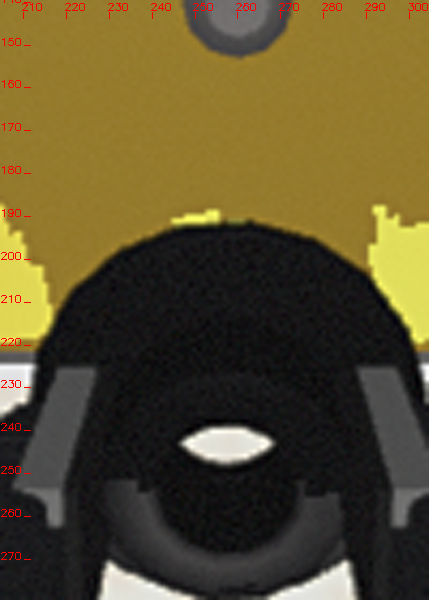

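```bash
python3 - <<'E'
from h import *
c=load("w7");im=c["color"].astype(float)
im=np.clip(im*4,0,255).astype(np.uint8);d=dict(c);d["color"]=im
save(d,"w7e",(210,185,310,285))
P=c["depth"]; print((P[235:290:4,258]*1000).round(0)); print((P[262,215:300:5]*1000).round(0)); print((P[132:148:3,259]*1000).round())
E
```

```text
[135. 137. 205. 207. 160. 154. 149. 145. 142. 139. 141. 141. 214. 217.]
[106. 115. 124. 139. 139. 139. 140. 143. 147. 146. 144. 141. 139. 139.
 140. 125. 115.]
[130. 128. 129. 129. 129. 129.]
```

View pics/w7e.png

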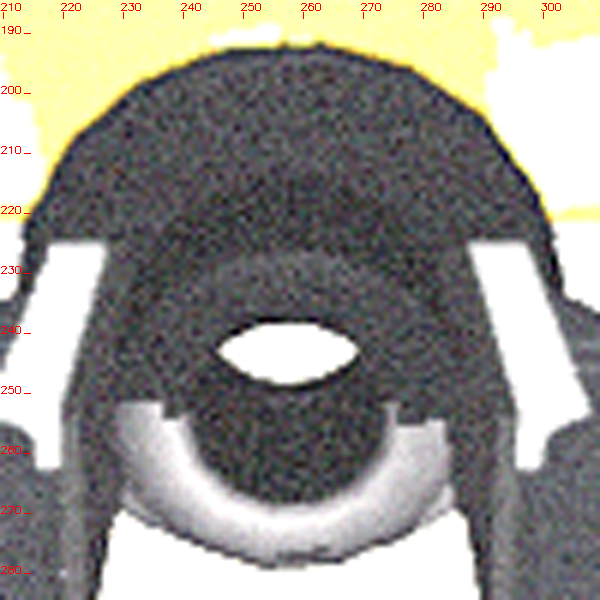

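```bash
python3 - <<'E'
from h import *
from scipy.optimize import least_squares
c=load("w7");T=c["tool_from_camera"];K=c["camera_matrix"];Ti=np.linalg.inv(T)
def pj(X):
    p=K@(Ti[:3,:3]@X+Ti[:3,3]);return p[:2]/p[2]
a=np.linspace(0,2*np.pi,180)
def circ(x,y,z,r): return np.array([pj(np.array([x+r*np.cos(t),y+r*np.sin(t),z])) for t in a])
def f(p):
    x,y,z=p
    b=circ(x,y,z,.008);bb=circ(x,y,z+.026,.008);fl=circ(x,y,z+.020,.028);bo=circ(x,y,z,.016)
    return np.array([b[:,1].min()-237.3,b[:,1].max()-268.7,b[:,0].min()-240.5,b[:,0].max()-274.7,bb[:,1].max()-248.8,fl[:,1].min()-192,bo[:,1].min()-226.5,bo[:,0].max()-287+0*1])[:7]
r=least_squares(f,[0,0,.01]);print("hub in tool mm",r.x*1000,"resid px",r.fun.round(1))
# post in tool: flat top center display (406.5,218.5)
def at(u,v,d): 
    p=np.linalg.inv(K)@np.array([u,v,1])*d; return T[:3,:3]@p+T[:3,3]
save(c,"w7p",(240,120,280,160))
u,v=406.5/1.5625-.32,218.5/1.5625-.32;print(u,v,"post tool mm",at(u,v,.129)*1000)
R=c["ee_rot"];print("post expected tool",R.T@(np.array([.4945,.3415,.057])-c["pos"])*1000)
E
```

```text
hub in tool mm [0.03549696 0.10353283 2.13879318] resid px [ 3.1  0.4  1.3 -1.3 -2.3 -0.5 -1.1]
259.84000000000003 139.52 post tool mm [56.79284418  1.10879817 10.83368254]
post expected tool [57.2818438  -0.66392823 11.52167296]
```

View pics/w7p.png

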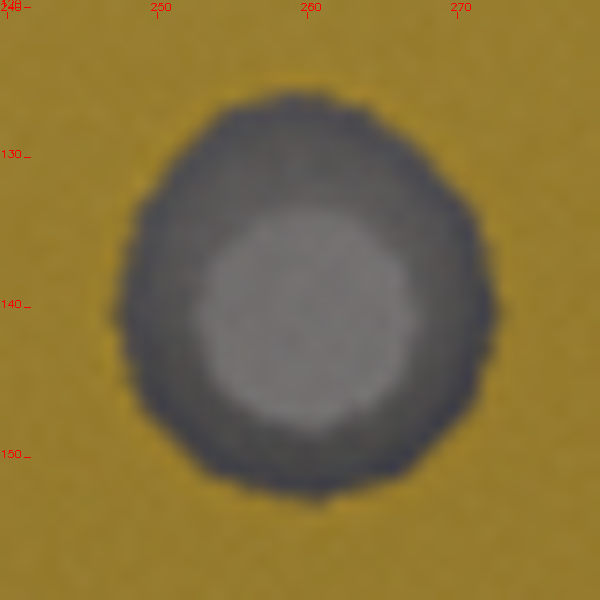

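Held hub: bore at tool (0.0, 0.1) mm. Post: wrist camera puts it at tool (56.6, 1.1) mm, top camera says (57.3, -0.7). I use about (56.8, 0.6), which is well inside the cone's capture range.

```bash
python3 -m inch '[[[0,0,-1.5],[0,0,0],-1],[[0,0,-1.7],[0,0,0],-1],[[1.7,0.06,0],[0,0,0],-1],[[2,0,0],[0,0,0],-1],[[1.5,0,0],[0,0,0],-1],[[0.46,0,0],[0,0,0],-1],[[0,0,0],[0,0,0],-1],[[0,0,0],[0,0,0],-1],[[0,0,0],[0,0,0],-1],[[0,0,0],[0,0,0],-1]]' 50; python3 -c "
from h import *
go(.4945,.3415,.065,-10.42)"
```

```text
clock: 12.5
position: [0.4954, 0.3425, 0.0993]
ee_rot: [[-0.983, 0.182, 0.001], [0.182, 0.983, 0.0], [-0.001, 0.0, -1.0]]
contact_force: [0.6, -0.3, 0.1]
gripper_width: 0.0301
t 12.5 p [0.4954 0.3425 0.0993] w 0.0301 F [ 0.6 -0.3  0.1]
shift cm [ 0.08 -0.11  3.43] tilt of z [0.001  0.0003] yaw now -10.47 turn units -0.008
```

```bash
python3 -m inch '[[[0.04,-0.03,0.6],[0,0,0],-1],[[0,0,0.5],[0,0,0],-1],[[0,0,0.5],[0,0,0],-1],[[0,0,0.4],[0,0,0],-1],[[0,0,0],[0,0,0],-1],[[0,0,0],[0,0,0],-1]]' 50; python3 -c "
from h import *
go(.4945,.3415,.033,-10.42)
snap('side','s1',(130,90,210,150))"
```

```text
clock: 13.0
position: [0.4937, 0.3423, 0.0785]
ee_rot: [[-0.983, 0.181, -0.001], [0.181, 0.983, -0.0], [0.001, -0.001, -1.0]]
contact_force: [-0.1, 0.0, -0.4]
gripper_width: 0.0299
t 13.0 p [0.4937 0.3423 0.0785] w 0.0299 F [-0.1  0.  -0.4]
shift cm [-0.1  -0.07  4.55] tilt of z [-0.0008 -0.0004] yaw now -10.42 turn units -0.001
```

View pics/s1.png

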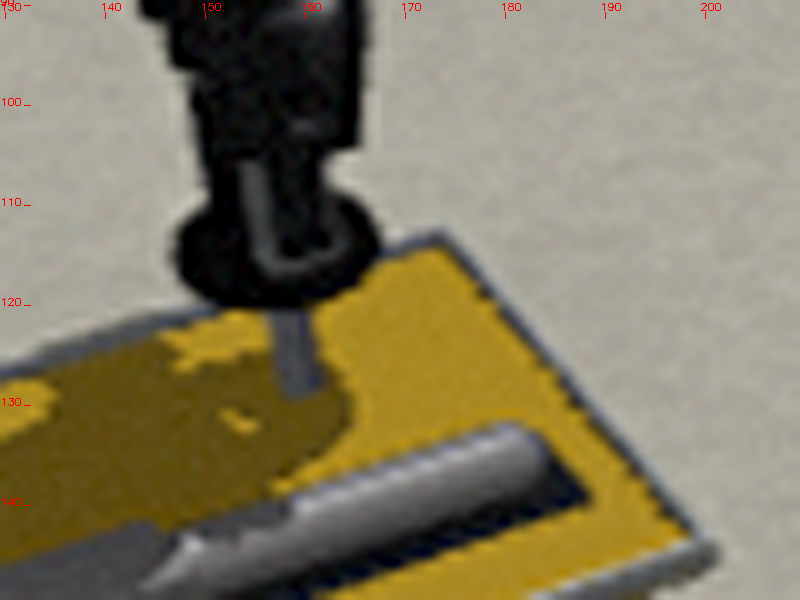

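The side view shows the post at (159,124) going into the hub, with no lateral force. Lowering.

```bash
python3 -m inch '[[[-0.03,-0.03,0.7],[0,0,0],-1],[[0,0,0.7],[0,0,0],-1],[[0,0,0.7],[0,0,0],-1],[[0,0,0.7],[0,0,0],-1],[[0,0,0.7],[0,0,0],-1],[[0,0,0.4],[0,0,0],-1],[[0,0,0.2],[0,0,0],-1],[[0,0,0],[0,0,0],-1],[[0,0,0],[0,0,0],-1]]' 50; python3 -c "
from h import *
go(.4945,.3415,.033,-10.42)"
```

```text
clock: 13.8
position: [0.494, 0.342, 0.0379]
ee_rot: [[-0.984, 0.181, -0.0], [0.181, 0.984, -0.0], [0.0, -0.0, -1.0]]
contact_force: [-0.3, 0.5, -1.3]
gripper_width: 0.0302
t 13.8 p [0.494  0.342  0.0379] w 0.0302 F [-0.3  0.5 -1.3]
shift cm [-0.06 -0.04  0.49] tilt of z [-0.0005 -0.0002] yaw now -10.42 turn units -0.0
```

```bash
python3 -m inch '[[[0,0,0.2],[0,0,0],-1],[[0,0,0.1],[0,0,0],-1],[[0,0,0.1],[0,0,0],-1],[[0,0,0],[0,0,0],-1],[[0,0,0],[0,0,0],-1]]' 50; python3 -c "
from h import *
go(.4945,.3415,.033,-10.42)"
```

```text
clock: 14.22
position: [0.4942, 0.342, 0.0346]
ee_rot: [[-0.984, 0.181, -0.0], [0.181, 0.984, -0.0], [0.0, -0.0, -1.0]]
contact_force: [-1.9, -1.1, 4.2]
gripper_width: 0.0301
t 14.22 p [0.4942 0.342  0.0346] w 0.0301 F [-1.9 -1.1  4.2]
shift cm [-0.04 -0.05  0.16] tilt of z [-0.0002 -0.0003] yaw now -10.42 turn units 0.0
```

Seated on the floor: 4 N contact at the expected height. Releasing and rising.

```bash
python3 -m inch '[[[0,0,0],[0,0,0],0.05],[[0,0,0],[0,0,0],0.05],[[0,0,0],[0,0,0],0.05],[[0,0,0],[0,0,0],0.05],[[0,0,-1],[0,0,0],0.05],[[0,0,-2.5],[0,0,0],0.05],[[0,0,-3],[0,0,0],0.05],[[0,0,-3],[0,0,0],0.05],[[0,0,-2],[0,0,0],0.05],[[0,0,0],[0,0,0],0.05],[[0,0,0],[0,0,0],0.05],[[0,0,0],[0,0,0],0.05]]' 50; python3 -c "
from h import *
go(.4375,-.1198,.15,-10.42)
c=snap('wrist','w8')"
```

```text
clock: 15.22
position: [0.4937, 0.3419, 0.1485]
ee_rot: [[-0.984, 0.181, -0.001], [0.181, 0.984, -0.0], [0.001, -0.001, -1.0]]
contact_force: [0.1, -0.7, -0.6]
gripper_width: 0.0448
t 15.22 p [0.4937 0.3419 0.1485] w 0.0448 F [ 0.1 -0.7 -0.6]
shift cm [ -2.83 -46.42  -0.13] tilt of z [-0.001  -0.0004] yaw now -10.42 turn units -0.0
```

View pics/w8.png

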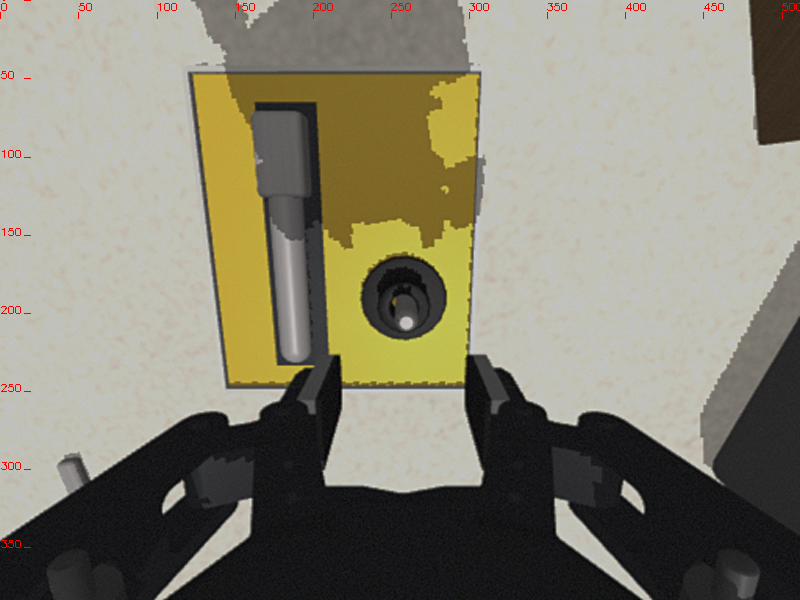

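```bash
python3 -m inch '[[[-0.12,-2,0],[0,0,0],0.1],[[-0.22,-3.7,0],[0,0,0],0.1],[[-0.22,-3.7,0],[0,0,0],0.1],[[-0.22,-3.7,0],[0,0,0],0.1],[[-0.22,-3.7,0],[0,0,0],0.1],[[-0.22,-3.7,0],[0,0,0],0.1],[[-0.22,-3.7,0],[0,0,0],0.1],[[-0.22,-3.7,0],[0,0,0],0.1],[[-0.22,-3.7,0],[0,0,0],0.1],[[-0.22,-3.7,0],[0,0,0],0.1],[[-0.22,-3.7,0],[0,0,0],0.1],[[-0.22,-3.7,0],[0,0,0],0.1],[[-0.22,-2.8,0],[0,0,0],0.1],[[-0.1,-1,0],[0,0,0],0.1],[[0,0,0],[0,0,0],0.1],[[0,0,0],[0,0,0],0.1],[[0,0,0],[0,0,0],0.1],[[0,0,0],[0,0,0],0.1]]' 50; python3 -c "
from h import *
go(.4375,-.1198,.031,-10.42)
c=snap('wrist','w9',(180,130,340,250))
print(proj(c,[.4375,-.1198,.026]))"
```

```text
clock: 16.77
position: [0.4381, -0.1188, 0.1486]
ee_rot: [[-0.984, 0.179, -0.001], [0.179, 0.984, 0.001], [0.001, 0.001, -1.0]]
contact_force: [0.0, 0.4, -0.1]
gripper_width: 0.0472
t 16.77 p [ 0.4381 -0.1188  0.1486] w 0.0472 F [ 0.   0.4 -0.1]
shift cm [ 0.03 -0.12 11.76] tilt of z [-0.0008  0.0008] yaw now -10.31 turn units 0.019
[256.2714398  193.51192372]
```

View pics/w9.png

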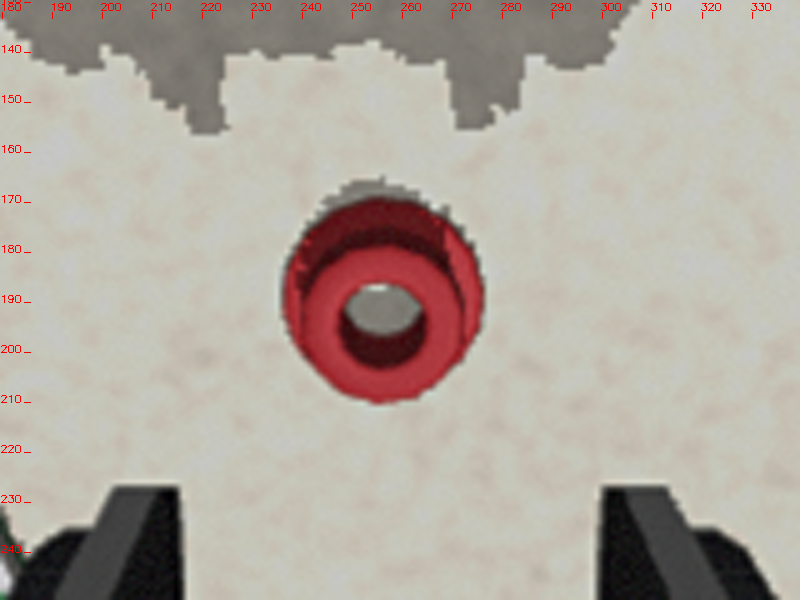

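The big red hub is at (256,194.5) as predicted, and its 40 px flange gives 42 mm. Descending.

```bash
python3 -m inch '[[[0,-0.1,2.5],[0,0,0],0.1],[[0,0,3],[0,0,0],0.1],[[0,0,2.8],[0,0,0],0.1],[[0,0,2],[0,0,0],0.1],[[0,0,1],[0,0,0],0.1],[[0,0,0.5],[0,0,0],0.1],[[0,0,0],[0,0,0],0.1],[[0,0,0],[0,0,0],0.1],[[0,0,0],[0,0,0],0.1],[[0,0,0],[0,0,0],0.1]]' 50; python3 -c "
from h import *
go(.4376,-.1198,.031,-10.42)"
```

```text
clock: 17.65
position: [0.439, -0.1219, 0.0323]
ee_rot: [[-0.984, 0.181, 0.002], [0.181, 0.984, -0.001], [-0.003, -0.001, -1.0]]
contact_force: [-0.7, 0.2, 0.8]
gripper_width: 0.0466
t 17.65 p [ 0.439  -0.1219  0.0323] w 0.0466 F [-0.7  0.2  0.8]
shift cm [0.18 0.18 0.13] tilt of z [ 0.0023 -0.0014] yaw now -10.42 turn units 0.0
```

```bash
python3 -m inch '[[[0.1,0.12,0.15],[0,0,0],0.1],[[0,0,0],[0,0,0],0.1],[[0,0,0],[0,0,0],0.1],[[0,0,0],[0,0,0],0.1]]' 50; python3 -c "
from h import *
go(.4376,-.1198,.031,-10.42)"
```

```text
clock: 17.98
position: [0.4372, -0.12, 0.0296]
ee_rot: [[-0.984, 0.181, 0.0], [0.181, 0.984, -0.0], [-0.0, -0.0, -1.0]]
contact_force: [0.7, -0.1, -0.4]
gripper_width: 0.0466
t 17.98 p [ 0.4372 -0.12    0.0296] w 0.0466 F [ 0.7 -0.1 -0.4]
shift cm [-0.03  0.03 -0.14] tilt of z [ 0.0002 -0.0001] yaw now -10.42 turn units -0.0
```

```bash
python3 -m inch '[[[-0.03,0,-0.1],[0,0,0],0.1],[[0,0,0],[0,0,0],0.1],[[0,0,0],[0,0,0],-1],[[0,0,0],[0,0,0],-1],[[0,0,0],[0,0,0],-1],[[0,0,0],[0,0,0],-1],[[0,0,0],[0,0,0],-1],[[0,0,-1],[0,0,0],-1],[[0,0,-2.5],[0,0,0],-1],[[0,0,-3],[0,0,0],-1],[[0,0,-3],[0,0,0],-1],[[0,0,-2],[0,0,0],-1],[[0,0,0],[0,0,0],-1],[[0,0,0],[0,0,0],-1],[[0,0,0],[0,0,0],-1]]' 50; python3 -c "
from h import *
go(.4943,.3427,.145,-10.42)
c=snap('wrist','w10')"
```

```text
clock: 19.23
position: [0.4368, -0.1197, 0.1447]
ee_rot: [[-0.983, 0.181, -0.001], [0.181, 0.983, 0.001], [0.001, 0.0, -1.0]]
contact_force: [-0.3, -0.7, -0.9]
gripper_width: 0.0304
t 19.23 p [ 0.4368 -0.1197  0.1447] w 0.0304 F [-0.3 -0.7 -0.9]
shift cm [ 2.72 46.52 -0.  ] tilt of z [-0.0013  0.0007] yaw now -10.42 turn units -0.001
```

View pics/w10.png

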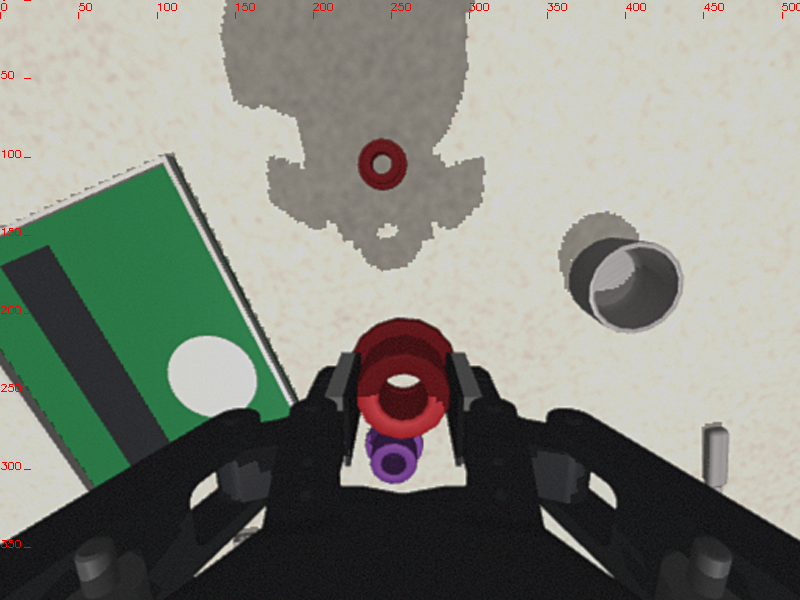

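The red hub is held in the same image place as the black one was, with the bore lens at (258,243). Carrying it to the post.

```bash
python3 -m inch '[[[0.1,1.8,0],[0,0,0],-1],[[0.2,3.5,0],[0,0,0],-1],[[0.2,3.5,0],[0,0,0],-1],[[0.2,3.5,0],[0,0,0],-1],[[0.2,3.5,0],[0,0,0],-1],[[0.2,3.5,0],[0,0,0],-1],[[0.2,3.5,0],[0,0,0],-1],[[0.2,3.5,0],[0,0,0],-1],[[0.2,3.5,0],[0,0,0],-1],[[0.2,3.5,0],[0,0,0],-1],[[0.2,3.5,0],[0,0,0],-1],[[0.2,3.5,0],[0,0,0],-1],[[0.2,3.5,0],[0,0,0],-1],[[0.2,1.7,0.5],[0,0,0],-1],[[0.22,1,1],[0,0,0],-1],[[0,0,1],[0,0,0],-1],[[0,0,0],[0,0,0],-1],[[0,0,0],[0,0,0],-1],[[0,0,0],[0,0,0],-1],[[0,0,0],[0,0,0],-1]]' 50; python3 -c "
from h import *
go(.4943,.3427,.105,-10.42)
snap('side','s2',(130,70,210,150));snap('top','t2',(60,180,140,240))"
```

```text
clock: 20.95
position: [0.4933, 0.3417, 0.1209]
ee_rot: [[-0.983, 0.182, 0.0], [0.182, 0.983, 0.0], [-0.0, 0.0, -1.0]]
contact_force: [0.4, -0.8, -0.4]
gripper_width: 0.0302
t 20.95 p [0.4933 0.3417 0.1209] w 0.0302 F [ 0.4 -0.8 -0.4]
shift cm [-0.08  0.11  1.59] tilt of z [0.0005 0.0001] yaw now -10.49 turn units -0.012
```

View pics/s2.png

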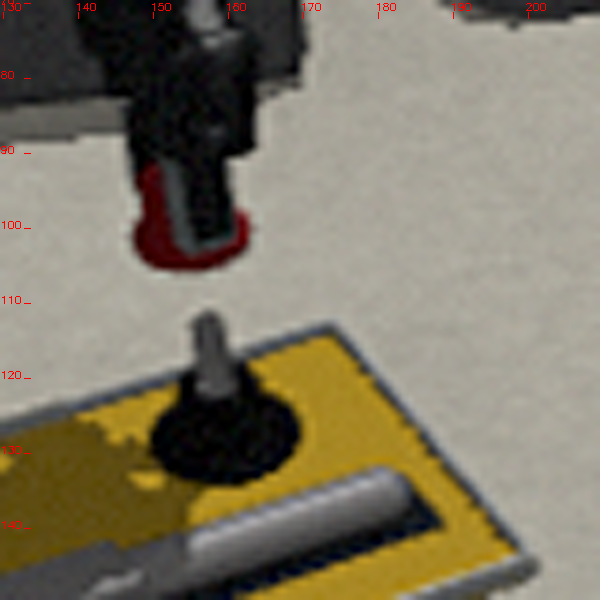

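```bash
python3 -m inch '[[[-0.06,0.08,1],[0,0,0],-1],[[0,0,1],[0,0,0],-1],[[0,0,0.8],[0,0,0],-1],[[0,0,0.5],[0,0,0],-1],[[0,0,0.4],[0,0,0],-1],[[0,0,0.3],[0,0,0],-1],[[0,0,0],[0,0,0],-1],[[0,0,0],[0,0,0],-1],[[0,0,0],[0,0,0],-1]]' 50; python3 -c "
from h import *
go(.4943,.3427,.061,-10.42)
snap('side','s3',(130,90,210,150))"
```

```text
clock: 21.8
position: [0.4939, 0.3433, 0.0808]
ee_rot: [[-0.984, 0.181, 0.0], [0.181, 0.984, 0.0], [-0.0, 0.0, -1.0]]
contact_force: [0.2, 0.8, 0.0]
gripper_width: 0.0308
t 21.8 p [0.4939 0.3433 0.0808] w 0.0308 F [0.2 0.8 0. ]
shift cm [-0.05 -0.05  1.98] tilt of z [0.0005 0.0002] yaw now -10.42 turn units 0.0
```

View pics/s3.png

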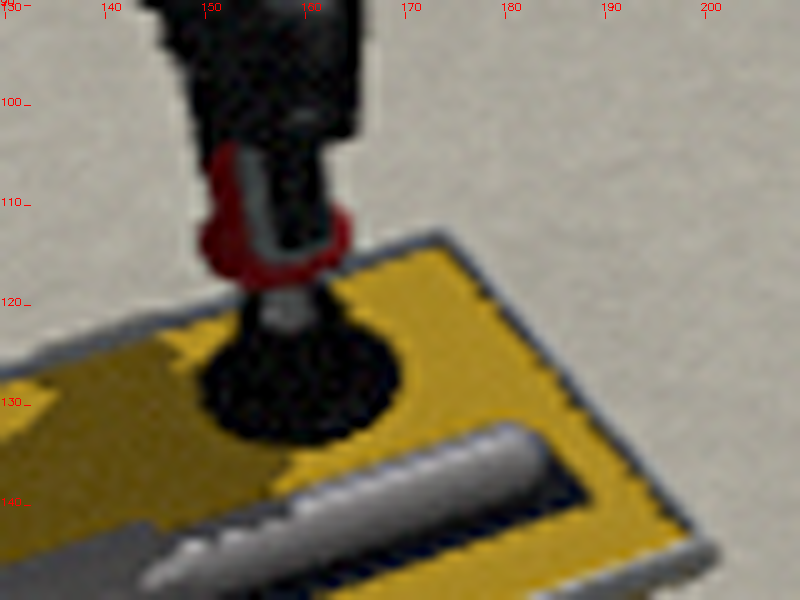

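```bash
python3 -m inch '[[[0,-0.04,0.4],[0,0,0],-1],[[0,0,0.4],[0,0,0],-1],[[0,0,0.4],[0,0,0],-1],[[0,0,0.3],[0,0,0],-1],[[0,0,0.2],[0,0,0],-1],[[0,0,0],[0,0,0],-1],[[0,0,0],[0,0,0],-1],[[0,0,0],[0,0,0],-1]]' 50; python3 -c "
from h import *
go(.4943,.3427,.0605,-10.42)"
```

```text
clock: 22.52
position: [0.4936, 0.3428, 0.0636]
ee_rot: [[-0.983, 0.181, -0.0], [0.181, 0.983, 0.0], [0.0, 0.0, -1.0]]
contact_force: [0.2, -0.2, -1.0]
gripper_width: 0.0307
t 22.52 p [0.4936 0.3428 0.0636] w 0.0307 F [ 0.2 -0.2 -1. ]
shift cm [-0.07 -0.    0.31] tilt of z [-0.  0.] yaw now -10.42 turn units -0.001
```

```bash
python3 -m inch '[[[0,0,0.15],[0,0,0],-1],[[0,0,0.1],[0,0,0],-1],[[0,0,0.1],[0,0,0],-1],[[0,0,0],[0,0,0],-1],[[0,0,0],[0,0,0],-1]]' 50; python3 -c "
from h import *
go(.4943,.3427,.0605,-10.42)"
```

```text
clock: 22.93
position: [0.4937, 0.3429, 0.061]
ee_rot: [[-0.984, 0.181, -0.0], [0.181, 0.984, -0.0], [0.0, -0.0, -1.0]]
contact_force: [-3.1, -1.8, 5.9]
gripper_width: 0.0308
t 22.93 p [0.4937 0.3429 0.061 ] w 0.0308 F [-3.1 -1.8  5.9]
shift cm [-0.06 -0.01  0.05] tilt of z [-0.     -0.0002] yaw now -10.42 turn units 0.001
```

Contact of 6 N at the expected height. Releasing and rising.

```bash
python3 -m inch '[[[0,0,0],[0,0,0],0.05],[[0,0,0],[0,0,0],0.05],[[0,0,0],[0,0,0],0.05],[[0,0,0],[0,0,0],0.05],[[0,0,-1],[0,0,0],0.05],[[0,0,-2.5],[0,0,0],0.05],[[0,0,-3],[0,0,0],0.05],[[0,0,-3],[0,0,0],0.05],[[0,0,0],[0,0,0],0.05],[[0,0,0],[0,0,0],0.05],[[0,0,0],[0,0,0],0.05]]' 50; python3 -c "
from h import *
go(.6435,.0762,.14,-.64)
c=snap('wrist','w11',(200,90,320,210)); snap('side','s4',(130,90,210,150))"
```

```text
clock: 23.85
position: [0.4933, 0.3427, 0.1549]
ee_rot: [[-0.984, 0.181, -0.0], [0.181, 0.984, -0.0], [0.0, -0.0, -1.0]]
contact_force: [0.1, -1.3, -0.3]
gripper_width: 0.0449
t 23.85 p [0.4933 0.3427 0.1549] w 0.0449 F [ 0.1 -1.3 -0.3]
shift cm [-19.59 -23.49   1.49] tilt of z [-0.0003 -0.0002] yaw now -10.42 turn units -1.63
```

View pics/w11.png

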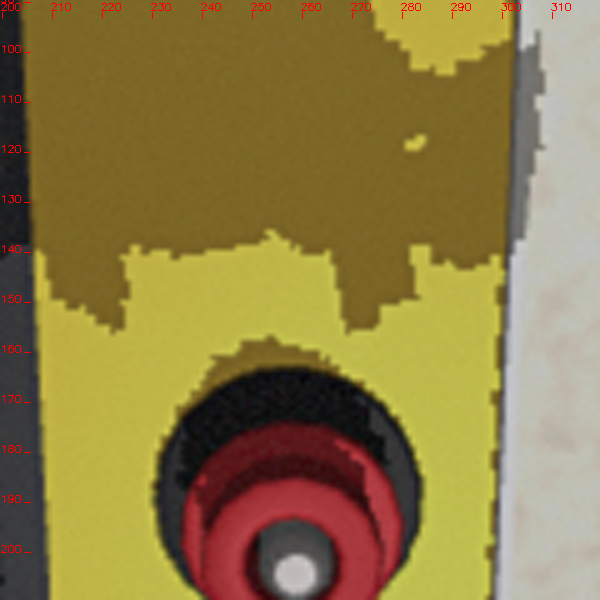

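View pics/s4.png

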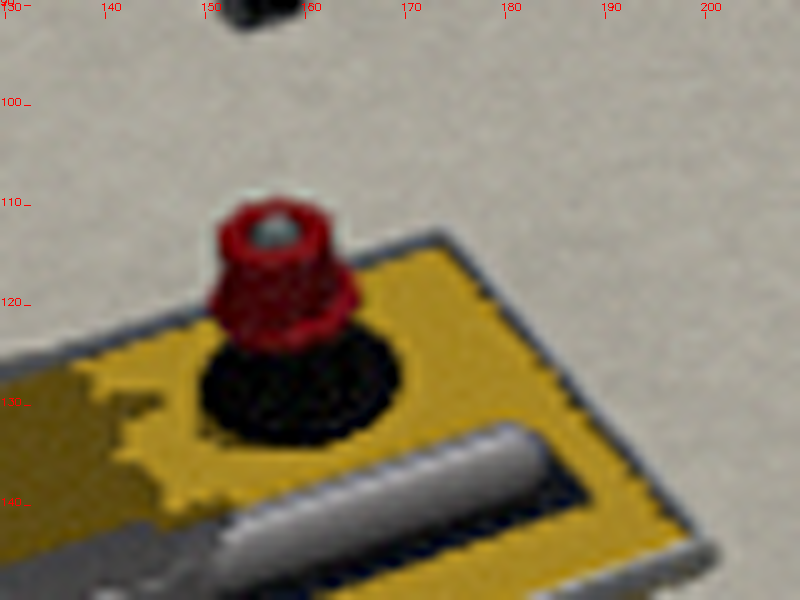

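The stack is right: red on black, both flat, with the post top showing in the bore at (156,113). Now the thin dilator.

```bash
python3 -m inch '[[[-1.2,-1.5,0],[0,0,0],0.1],[[-2.3,-2.75,0],[0,0,0],0.1],[[-2.3,-2.75,0],[0,0,0],0.1],[[-2.3,-2.75,0],[0,0,0],0.1],[[-2.3,-2.75,0],[0,0,0],0.1],[[-2.3,-2.75,0],[0,0,0],0],[[-2.3,-2.75,0],[0,0,0],0],[[-2.3,-2.75,0],[0,0,0],-0.1],[[-1.4,-1.7,0.7],[0,0,0],-0.2],[[-0.89,-1.04,0.7],[0,0,-0.8],-0.3],[[0,0,0],[0,0,-0.83],-0.3],[[0,0,0],[0,0,0],-0.3],[[0,0,0],[0,0,0],-0.3],[[0,0,0],[0,0,0],-0.3]]' 50; python3 -c "
from h import *
go(.6435,.0762,.14,-.64)
c=snap('wrist','w12',(180,90,340,290))
for X in [(.5687,.077,.009),(.7183,.0753,.0045)]: print(proj(c,X))"
```

```text
clock: 25.12
position: [0.6432, 0.0769, 0.1404]
ee_rot: [[-1.0, 0.013, -0.001], [0.013, 1.0, 0.0], [0.001, 0.0, -1.0]]
contact_force: [0.5, -0.4, -0.4]
gripper_width: 0.03
t 25.12 p [0.6432 0.0769 0.1404] w 0.03 F [ 0.5 -0.4 -0.4]
shift cm [-0.03 -0.07  0.04] tilt of z [-0.0013  0.0002] yaw now -0.73 turn units -0.015
[256.85512509 111.45111692]
[256.97577208 259.21551063]
```

View pics/w12.png

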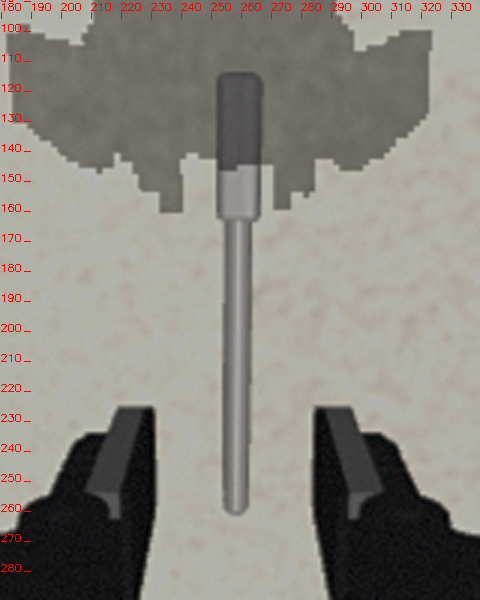

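```bash
python3 -m inch '[[[-0.1,0,2.5],[0,0,0.05],-0.3],[[0,0,2.5],[0,0,0],-0.3],[[0,0,2.5],[0,0,0],-0.3],[[0,0,2],[0,0,0],-0.3],[[0,0,1],[0,0,0],-0.3],[[0,0,0.5],[0,0,0],-0.3],[[0,0,0],[0,0,0],-0.3],[[0,0,0],[0,0,0],-0.3],[[0,0,0],[0,0,0],-0.3],[[0,0,0],[0,0,0],-0.3]]' 40; python3 -c "
from h import *
go(.6445,.0769,.0235,-1)"
```

```text
clock: 26.0
position: [0.646, 0.0763, 0.0327]
ee_rot: [[-1.0, 0.017, 0.003], [0.017, 1.0, -0.0], [-0.003, -0.0, -1.0]]
contact_force: [-0.5, -0.1, 0.3]
gripper_width: 0.0299
t 26.0 p [0.646  0.0763 0.0327] w 0.0299 F [-0.5 -0.1  0.3]
shift cm [0.15 0.06 0.92] tilt of z [ 0.0029 -0.0002] yaw now -0.95 turn units 0.009
```

```bash
python3 -m inch '[[[0,0.05,0.5],[0,0,0],-0.3],[[0,0,0.2],[0,0,0],-0.3],[[0,0,0],[0,0,0],-0.3],[[0,0,0],[0,0,0],-0.3],[[0,0,0],[0,0,0],-0.3]]' 40; python3 -c "
from h import *
go(.6445,.0769,.0235,-1)"
```

```text
clock: 26.42
position: [0.6447, 0.0768, 0.0239]
ee_rot: [[-1.0, 0.016, -0.0], [0.016, 1.0, -0.0], [0.0, -0.0, -1.0]]
contact_force: [0.2, -0.5, -0.1]
gripper_width: 0.03
t 26.42 p [0.6447 0.0768 0.0239] w 0.03 F [ 0.2 -0.5 -0.1]
shift cm [0.02 0.01 0.04] tilt of z [-0.0001 -0.    ] yaw now -0.94 turn units 0.01
```

```bash
python3 -m inch '[[[0,0,0],[0,0,0],-1],[[0,0,0],[0,0,0],-1],[[0,0,0],[0,0,0],-1],[[0,0,0],[0,0,0],-1]]' 40; python3 -c "
from h import *
go(.6445,.0769,.0235,-1)"
```

```text
clock: 26.75
position: [0.645, 0.0768, 0.0242]
ee_rot: [[-1.0, 0.017, 0.0], [0.017, 1.0, -0.0], [-0.0, 0.0, -1.0]]
contact_force: [-0.6, -0.1, 1.1]
gripper_width: 0.0072
t 26.75 p [0.645  0.0768 0.0242] w 0.0072 F [-0.6 -0.1  1.1]
shift cm [0.05 0.01 0.07] tilt of z [ 0.0004 -0.    ] yaw now -0.95 turn units 0.009
```

```bash
python3 -m inch '[[[0,0,-1],[0,0,0],-1],[[0,0,-2.5],[0,0,0],-1],[[0,0,-2.5],[0,0,0],-1],[[0,0,-2],[0,0,-0.99],-1],[[0,0,0],[0,0,-0.99],-1],[[0,0,0],[0,0,0],-1],[[0,0,0],[0,0,0],-1],[[0,0,0],[0,0,0],-1]]'; python3 -c "
from h import *
go(.4465,-.3332,.10,10.95)
c=snap('wrist','w13')"
```

```text
clock: 27.42
position: [0.6439, 0.0769, 0.1031]
ee_rot: [[-0.982, -0.187, -0.002], [-0.187, 0.982, 0.0], [0.002, 0.001, -1.0]]
contact_force: [-0.5, -0.0, -1.4]
gripper_width: 0.0068
t 27.42 p [0.6439 0.0769 0.1031] w 0.0068 F [-0.5 -0.  -1.4]
shift cm [ 27.07 -36.59   0.34] tilt of z [-0.0021  0.0001] yaw now 10.79 turn units -0.026
```

View pics/w13.png

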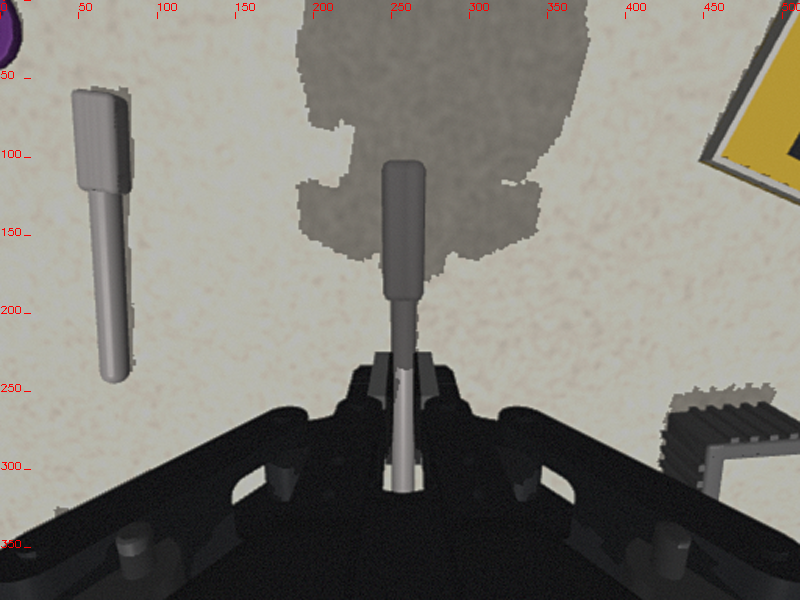

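```bash
python3 -m inch '[[[1,-1.4,0],[0,0,0],-1],[[2.1,-2.83,0],[0,0,0],-1],[[2.1,-2.83,0],[0,0,0],-1],[[2.1,-2.83,0],[0,0,0],-1],[[2.1,-2.83,0],[0,0,0],-1],[[2.1,-2.83,0],[0,0,0],-1],[[2.1,-2.83,0],[0,0,0],-1],[[2.1,-2.83,0],[0,0,0],-1],[[2.1,-2.83,0],[0,0,0],-1],[[2.1,-2.83,0],[0,0,0],-1],[[2.1,-2.83,0],[0,0,0],-1],[[2.1,-2.83,0],[0,0,0],-1],[[1.9,-2.6,0.5],[0,0,0],-1],[[1.1,-1.4,1],[0,0,-0.02],-1],[[0,0,1],[0,0,0],-1],[[0,0,0],[0,0,0],-1],[[0,0,0],[0,0,0],-1],[[0,0,0],[0,0,0],-1],[[0,0,0],[0,0,0],-1]]'; python3 -c "
from h import *
go(.4465,-.3332,.0282,10.95)
c=snap('wrist','w14')"
```

```text
clock: 29.05
position: [0.4487, -0.3323, 0.0794]
ee_rot: [[-0.981, -0.193, 0.0], [-0.193, 0.981, -0.0], [-0.0, -0.0, -1.0]]
contact_force: [0.3, 0.6, -1.5]
gripper_width: 0.0069
t 29.05 p [ 0.4487 -0.3323  0.0794] w 0.0069 F [ 0.3  0.6 -1.5]
shift cm [ 0.24 -0.04  5.12] tilt of z [ 0.0003 -0.0002] yaw now 11.14 turn units 0.032
```

View pics/w14.png

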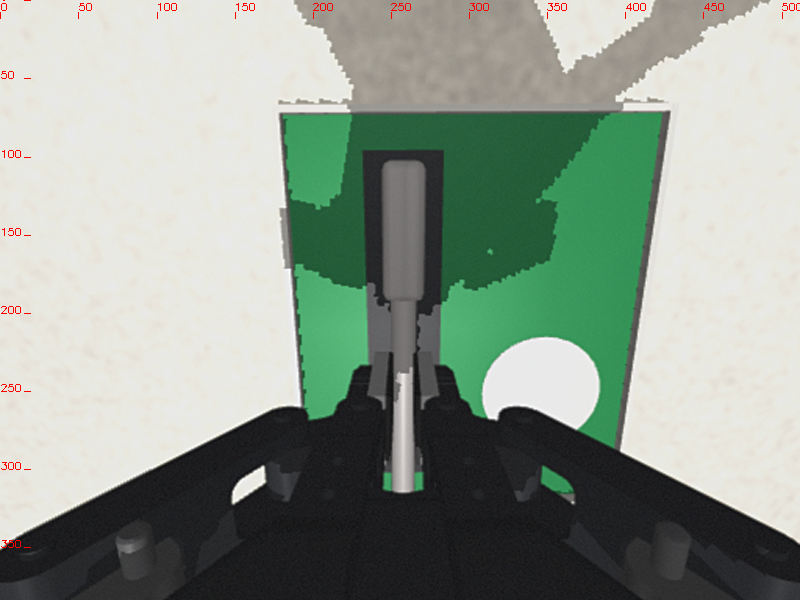

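The dilator is centred on the strip (strip u 362–443 in the display, grip centre 404). Lowering.

```bash
python3 -m inch '[[[0.2,-0.04,1.5],[0,0,0.03],-1],[[0,0,1.5],[0,0,0],-1],[[0,0,0.8],[0,0,0],-1],[[0,0,0.5],[0,0,0],-1],[[0,0,0.3],[0,0,0],-1],[[0,0,0],[0,0,0],-1],[[0,0,0],[0,0,0],-1],[[0,0,0],[0,0,0],-1],[[0,0,0],[0,0,0],-1]]'; python3 -c "
from h import *
go(.4465,-.3332,.0282,10.95)"
```

```text
clock: 29.85
position: [0.4465, -0.3345, 0.0337]
ee_rot: [[-0.982, -0.189, 0.001], [-0.189, 0.982, -0.001], [-0.001, -0.001, -1.0]]
contact_force: [0.7, 0.2, -0.8]
gripper_width: 0.0069
t 29.85 p [ 0.4465 -0.3345  0.0337] w 0.0069 F [ 0.7  0.2 -0.8]
shift cm [-0.03  0.13  0.55] tilt of z [ 0.0009 -0.001 ] yaw now 10.87 turn units -0.013
```

```bash
python3 -m inch '[[[0,0.1,0.3],[0,0,0],-1],[[0,0,0.13],[0,0,0],-1],[[0,0,0],[0,0,0],-1],[[0,0,0],[0,0,0],-1],[[0,0,0],[0,0,0],-1]]'; python3 -c "
from h import *
go(.4465,-.3332,.0282,10.95)"
```

```text
clock: 30.27
position: [0.4459, -0.333, 0.0287]
ee_rot: [[-0.982, -0.189, -0.0], [-0.189, 0.982, 0.0], [0.0, 0.0, -1.0]]
contact_force: [-0.1, -0.1, -2.0]
gripper_width: 0.0069
t 30.27 p [ 0.4459 -0.333   0.0287] w 0.0069 F [-0.1 -0.1 -2. ]
shift cm [-0.06 -0.03  0.05] tilt of z [-0.      0.0001] yaw now 10.88 turn units -0.012
```

```bash
python3 -m inch '[[[0,0,0.07],[0,0,0],-1],[[0,0,0.05],[0,0,0],-1],[[0,0,0],[0,0,0],-1],[[0,0,0],[0,0,0],-1]]'; python3 -c "
from h import *
go(.4465,-.3332,.0282,10.95)"
```

```text
clock: 30.6
position: [0.446, -0.3332, 0.0282]
ee_rot: [[-0.982, -0.189, 0.0], [-0.189, 0.982, -0.0], [0.0, -0.0, -1.0]]
contact_force: [-1.0, 1.4, 5.3]
gripper_width: 0.0071
t 30.6 p [ 0.446  -0.3332  0.0282] w 0.0071 F [-1.   1.4  5.3]
shift cm [-0.05 -0.01 -0.  ] tilt of z [ 0.     -0.0002] yaw now 10.88 turn units -0.012
```

```bash
python3 -m inch '[[[0,0,0],[0,0,0],-0.3],[[0,0,0],[0,0,0],-0.3],[[0,0,0],[0,0,0],-0.3],[[0,0,0],[0,0,0],-0.3],[[0,0,-1],[0,0,0],-0.3],[[0,0,-2.5],[0,0,0],-0.3],[[0,0,-3],[0,0,0],-0.3],[[0,0,-3],[0,0,0],-0.3],[[0,0,-3],[0,0,0],-0.3],[[0,0,0],[0,0,0],-0.3],[[0,0,0],[0,0,0],-0.3],[[0,0,0],[0,0,0],-0.3],[[0,0,0],[0,0,0],-0.3]]'; python3 -c "
from h import *
go(.4457,.009,.155,10.95)
c=snap('wrist','w15')"
```

```text
clock: 31.68
position: [0.4452, -0.3322, 0.1511]
ee_rot: [[-0.982, -0.189, -0.002], [-0.189, 0.982, 0.002], [0.001, 0.002, -1.0]]
contact_force: [-0.5, 0.2, -1.5]
gripper_width: 0.0299
t 31.68 p [ 0.4452 -0.3322  0.1511] w 0.0299 F [-0.5  0.2 -1.5]
shift cm [-6.49 33.5  -0.32] tilt of z [-0.0019  0.0022] yaw now 10.88 turn units -0.012
```

View pics/w15.png

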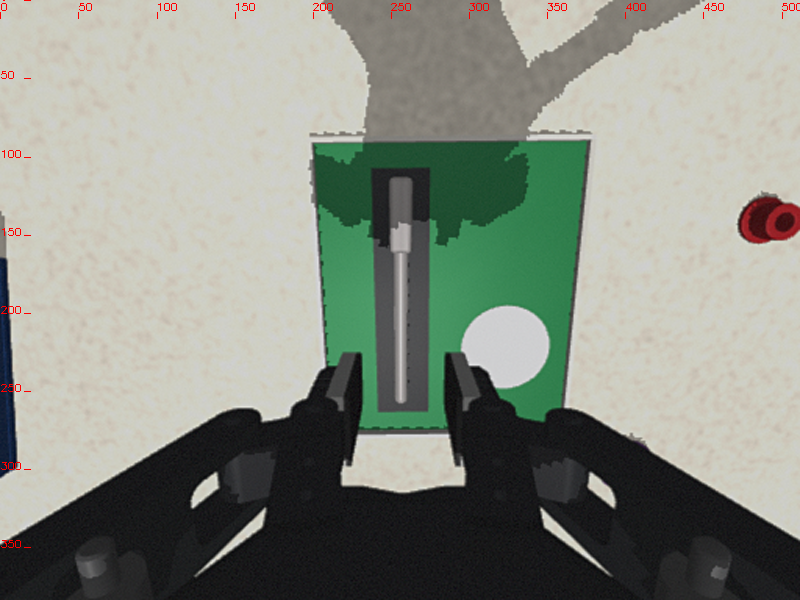

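The thin dilator lies centred on the green strip (strip u 371–430 in the display, dilator 401). Now the gallipot.

```bash
python3 -m inch '[[[-0.3,1.7,0],[0,0,0],0.4],[[-0.67,3.4,0],[0,0,0],0.7],[[-0.67,3.4,0],[0,0,0],1],[[-0.67,3.4,0],[0,0,0],1],[[-0.67,3.4,0],[0,0,0],1],[[-0.67,3.4,0],[0,0,0],1],[[-0.67,3.4,0],[0,0,0],1],[[-0.67,3.4,0],[0,0,0],1],[[-0.67,3.4,0],[0,0,0],1],[[-0.67,3,0],[0,0,0],1],[[-0.16,1.6,0],[0,0,0],1],[[0,0,0],[0,0,0],1],[[0,0,0],[0,0,0],1],[[0,0,0],[0,0,0],1],[[0,0,0],[0,0,0],1]]' 40; python3 -c "
from h import *
go(.4457,.009,.034,10.95)
c=snap('wrist','w16',(180,110,340,270))
print(proj(c,[.4457,.0091,.042]))"
```

```text
clock: 32.98
position: [0.4464, 0.0072, 0.1522]
ee_rot: [[-0.982, -0.187, -0.001], [-0.187, 0.982, -0.0], [0.001, -0.0, -1.0]]
contact_force: [-0.1, -0.2, -0.1]
gripper_width: 0.0856
t 32.98 p [0.4464 0.0072 0.1522] w 0.0856 F [-0.1 -0.2 -0.1]
shift cm [ 0.03  0.19 11.82] tilt of z [-0.0006 -0.0002] yaw now 10.79 turn units -0.026
[260.12777051 197.14183889]
```

View pics/w16.png

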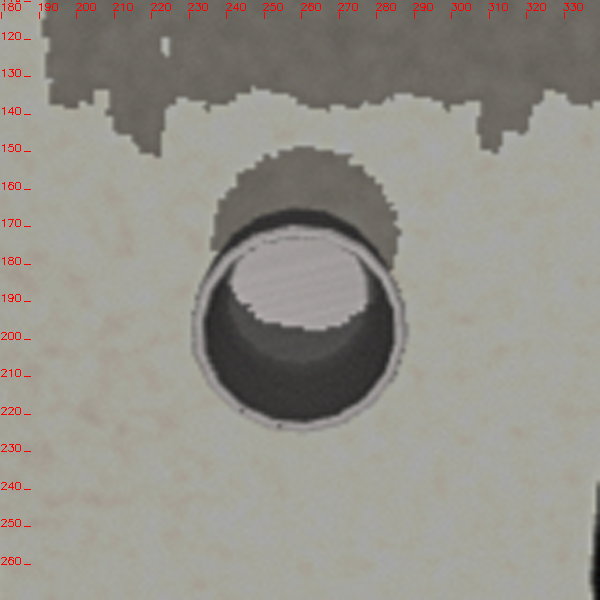

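```bash
python3 -m inch '[[[0,0.17,2.5],[0,0,0],1],[[0,0,3],[0,0,0],1],[[0,0,2.8],[0,0,0],1],[[0,0,1.8],[0,0,0],1],[[0,0,0.8],[0,0,0],1],[[0,0,0.4],[0,0,0],1],[[0,0,0],[0,0,0],1],[[0,0,0],[0,0,0],1],[[0,0,0],[0,0,0],1],[[0,0,0],[0,0,0],1],[[0,0,0],[0,0,0],1]]' 40; python3 -c "
from h import *
go(.4457,.009,.034,10.95)"
```

```text
clock: 33.95
position: [0.4469, 0.0097, 0.0404]
ee_rot: [[-0.982, -0.189, 0.002], [-0.189, 0.982, -0.0], [-0.002, -0.001, -1.0]]
contact_force: [0.1, 0.0, -0.0]
gripper_width: 0.0855
t 33.95 p [0.4469 0.0097 0.0404] w 0.0855 F [ 0.1  0.  -0. ]
shift cm [ 0.13 -0.04  0.64] tilt of z [ 0.0018 -0.0005] yaw now 10.88 turn units -0.012
```

```bash
python3 -m inch '[[[0.03,0,0.5],[0,0,0],1],[[0,0,0],[0,0,0],1],[[0,0,0],[0,0,0],1],[[0,0,0],[0,0,0],-1],[[0,0,0],[0,0,0],-1],[[0,0,0],[0,0,0],-1],[[0,0,0],[0,0,0],-1],[[0,0,0],[0,0,0],-1]]' 40; python3 -c "
from h import *
go(.4457,.009,.034,10.95)"
```

```text
clock: 34.62
position: [0.446, 0.0098, 0.035]
ee_rot: [[-0.982, -0.189, -0.0], [-0.189, 0.982, -0.0], [0.0, -0.0, -1.0]]
contact_force: [-2.1, 0.9, 6.1]
gripper_width: 0.0509
t 34.62 p [0.446  0.0098 0.035 ] w 0.0509 F [-2.1  0.9  6.1]
shift cm [ 0.04 -0.07  0.1 ] tilt of z [-0.0001 -0.    ] yaw now 10.88 turn units -0.011
```

```bash
python3 -m inch '[[[0,0,-1],[0,0,0],-1],[[0,0,-2],[0,0,0],-1],[[0,0,-2.5],[0,0,0],-1],[[0,0,-2.5],[0,0,0],-1],[[0,0,-1],[0,0,0],-1],[[0,0,0],[0,0,0],-1],[[0,0,0],[0,0,0],-1],[[0,0,0],[0,0,0],-1]]'; python3 -c "
from h import *
go(.467,-.258,.12,10.95)
c=snap('wrist','w17')"
```

```text
clock: 35.28
position: [0.4447, 0.01, 0.1231]
ee_rot: [[-0.982, -0.189, -0.003], [-0.189, 0.982, 0.001], [0.002, 0.001, -1.0]]
contact_force: [-0.2, -0.8, -0.7]
gripper_width: 0.0508
t 35.28 p [0.4447 0.01   0.1231] w 0.0508 F [-0.2 -0.8 -0.7]
shift cm [  2.87 -26.74   0.28] tilt of z [-0.0025  0.0006] yaw now 10.87 turn units -0.013
```

View pics/w17.png

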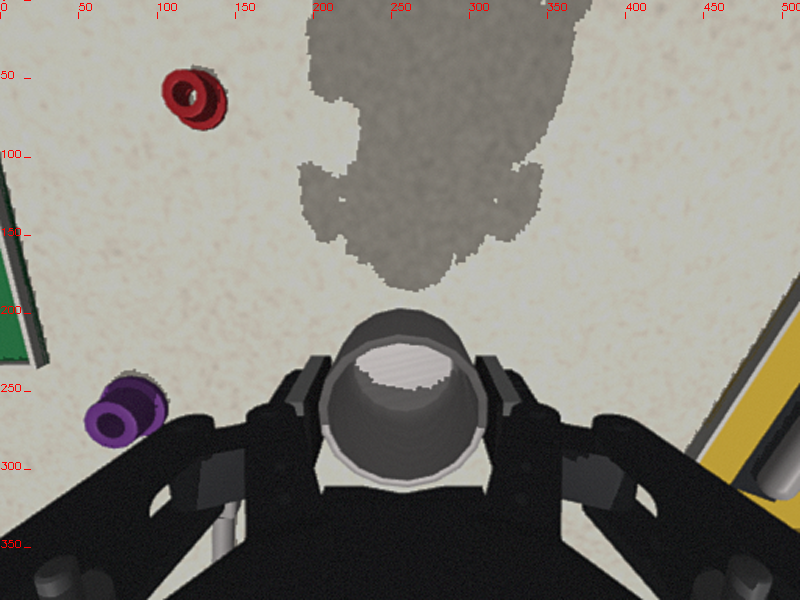

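```bash
python3 -m inch '[[[0.2,-1.6,0],[0,0,0],-1],[[0.35,-3.3,0],[0,0,0],-1],[[0.35,-3.3,0],[0,0,0],-1],[[0.35,-3.3,0],[0,0,0],-1],[[0.35,-3.3,0],[0,0,0],-1],[[0.35,-3.3,0],[0,0,0],-1],[[0.35,-3.3,0],[0,0,0],-1],[[0.35,-3.3,0],[0,0,0],-1],[[0.17,-1.3,1],[0,0,0],-1],[[0,0,1.5],[0,0,0],-1],[[0,0,1],[0,0,0],-1],[[0,0,0],[0,0,0],-1],[[0,0,0],[0,0,0],-1],[[0,0,0],[0,0,0],-1],[[0,0,0],[0,0,0],-1],[[0,0,0],[0,0,0],-1]]'; python3 -c "
from h import *
go(.467,-.258,.039,10.95)
c=snap('wrist','w18'); snap('top','t3',(330,175,450,295))"
```

```text
clock: 36.67
position: [0.4677, -0.2508, 0.0903]
ee_rot: [[-0.982, -0.189, 0.001], [-0.189, 0.982, -0.001], [-0.001, -0.001, -1.0]]
contact_force: [0.1, -0.2, -0.4]
gripper_width: 0.0506
t 36.67 p [ 0.4677 -0.2508  0.0903] w 0.0506 F [ 0.1 -0.2 -0.4]
shift cm [ 0.21 -0.69  5.13] tilt of z [ 0.0011 -0.0009] yaw now 10.91 turn units -0.006
```

View pics/w18.png

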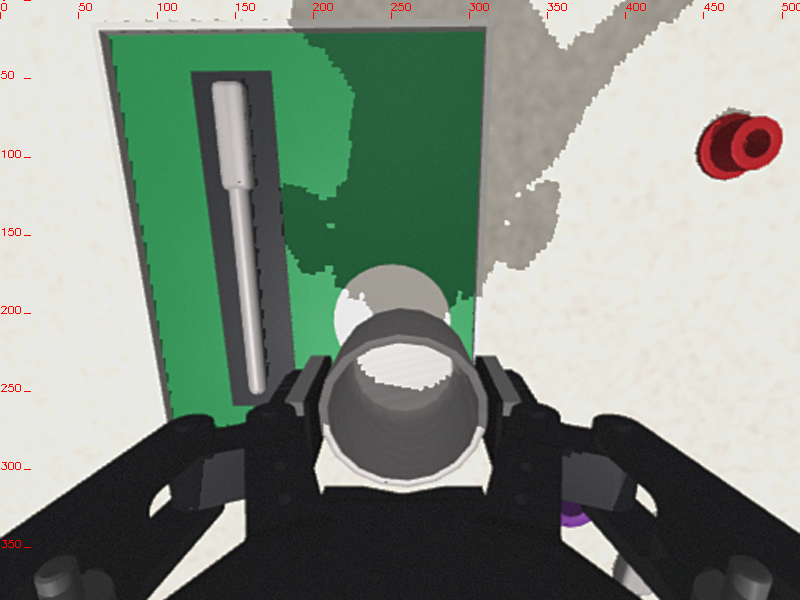

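The disc centre is about 7 mm left of the pot in the picture, agreeing with the computed shift of -0.69 cm. Correcting and lowering.

```bash
python3 -m inch '[[[0.2,-0.68,1],[0,0,0],-1],[[0,0,1.5],[0,0,0],-1],[[0,0,1],[0,0,0],-1],[[0,0,0.5],[0,0,0],-1],[[0,0,0.3],[0,0,0],-1],[[0,0,0],[0,0,0],-1],[[0,0,0],[0,0,0],-1],[[0,0,0],[0,0,0],-1],[[0,0,0],[0,0,0],-1]]'; python3 -c "
from h import *
go(.467,-.258,.039,10.95)
c=snap('wrist','w19')"
```

```text
clock: 37.52
position: [0.4669, -0.2583, 0.0472]
ee_rot: [[-0.982, -0.189, 0.001], [-0.189, 0.982, -0.001], [-0.001, -0.001, -1.0]]
contact_force: [0.5, -0.1, -0.2]
gripper_width: 0.0512
t 37.52 p [ 0.4669 -0.2583  0.0472] w 0.0512 F [ 0.5 -0.1 -0.2]
shift cm [-0.01  0.03  0.82] tilt of z [ 0.001  -0.0009] yaw now 10.88 turn units -0.012
```

View pics/w19.png

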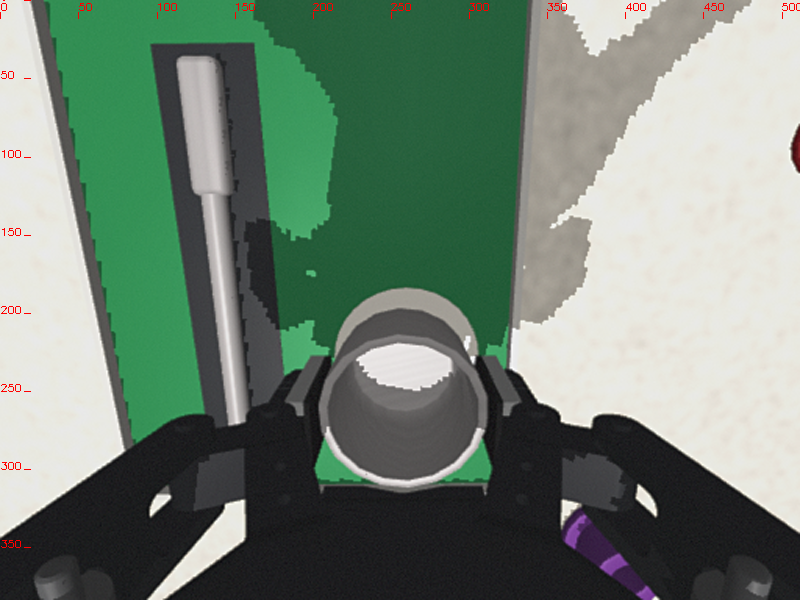

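```bash
python3 -m inch '[[[0,0.08,0.3],[0,0,0],-1],[[0,0,0.2],[0,0,0],-1],[[0,0,0.1],[0,0,0],-1],[[0,0,0],[0,0,0],-1],[[0,0,0],[0,0,0],-1],[[0,0,0],[0,0,0],-1]]'; python3 -c "
from h import *
go(.467,-.258,.039,10.95)"
```

```text
clock: 38.07
position: [0.4664, -0.2571, 0.0405]
ee_rot: [[-0.982, -0.189, -0.0], [-0.189, 0.982, -0.0], [0.0, 0.0, -1.0]]
contact_force: [-0.8, -0.0, -0.1]
gripper_width: 0.0508
t 38.07 p [ 0.4664 -0.2571  0.0405] w 0.0508 F [-0.8 -0.  -0.1]
shift cm [-0.05 -0.1   0.15] tilt of z [-0. -0.] yaw now 10.88 turn units -0.012
```

```bash
python3 -m inch '[[[0,0,0.12],[0,0,0],-1],[[0,0,0.1],[0,0,0],-1],[[0,0,0],[0,0,0],-1],[[0,0,0],[0,0,0],-1]]'; python3 -c "
from h import *
go(.467,-.258,.039,10.95)"
```

```text
clock: 38.4
position: [0.4665, -0.2573, 0.039]
ee_rot: [[-0.982, -0.189, 0.0], [-0.189, 0.982, -0.0], [-0.0, -0.0, -1.0]]
contact_force: [-1.9, 1.4, 5.2]
gripper_width: 0.0507
t 38.4 p [ 0.4665 -0.2573  0.039 ] w 0.0507 F [-1.9  1.4  5.2]
shift cm [-0.03 -0.08 -0.  ] tilt of z [ 0.0001 -0.0002] yaw now 10.88 turn units -0.012
```

```bash
python3 -m inch '[[[0,0,0],[0,0,0],0.5],[[0,0,0],[0,0,0],0.5],[[0,0,0],[0,0,0],0.5],[[0,0,0],[0,0,0],0.5],[[0,0,-1],[0,0,0],0.5],[[0,0,-2.5],[0,0,0],0.5],[[0,0,-3],[0,0,0],0.5],[[0,0,-3],[0,0,0],0.5],[[2,0,-3],[0,0,0],0.5],[[3,0,-2],[0,0,0],0.5],[[3,0,-1],[0,0,0],0.5],[[3,0,0],[0,0,0],0.5],[[2,0,0],[0,0,0],0.5],[[0,0,0],[0,0,0],0.5],[[0,0,0],[0,0,0],0.5],[[0,0,0],[0,0,0],0.5]]'; python3 -c "
from h import *
go(.467,-.258,.039,10.95)
snap('top','t4');snap('side','s5')"
```

```text
clock: 39.73
position: [0.3391, -0.2817, 0.1938]
ee_rot: [[-0.982, -0.189, 0.001], [-0.189, 0.982, -0.001], [-0.001, -0.001, -1.0]]
contact_force: [0.4, -0.0, -0.4]
gripper_width: 0.0641
t 39.73 p [ 0.3391 -0.2817  0.1938] w 0.0641 F [ 0.4 -0.  -0.4]
shift cm [-13.    -0.07  15.49] tilt of z [ 0.0008 -0.0006] yaw now 10.87 turn units -0.014
```

View pics/t4.png

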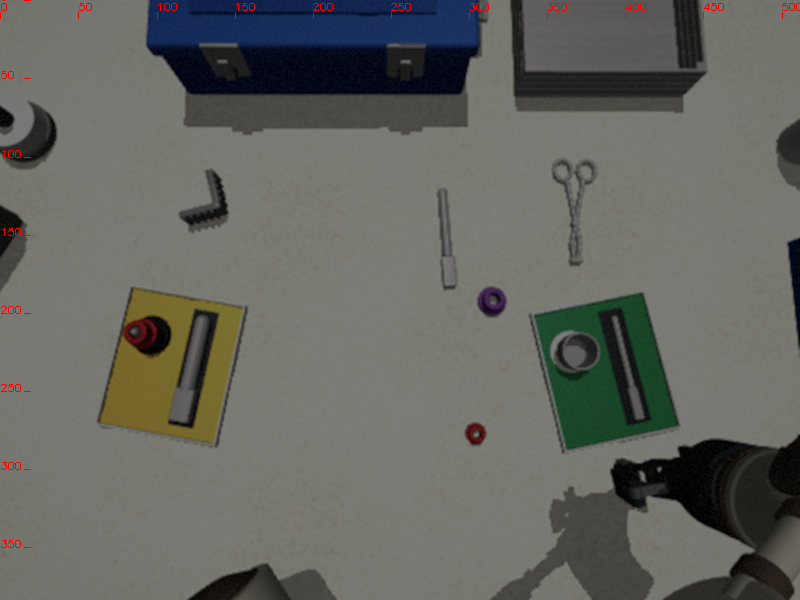

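View pics/s5.png

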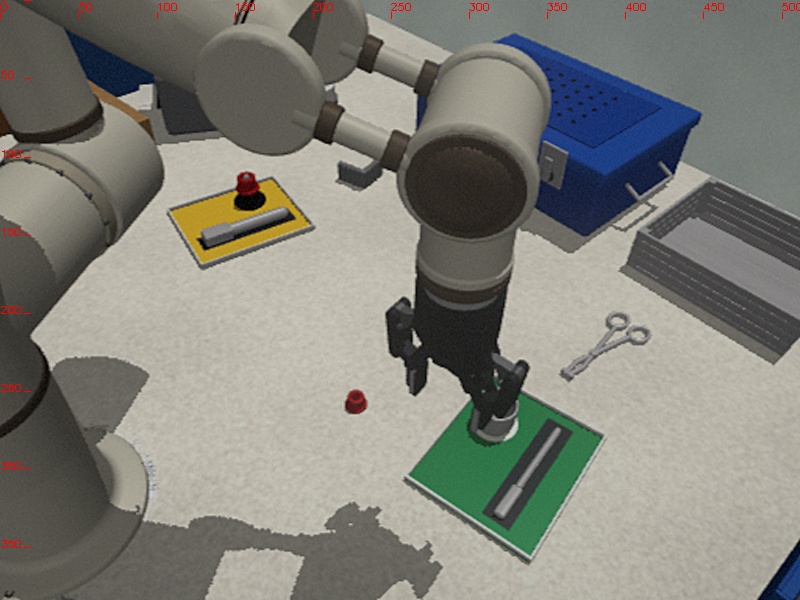

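```bash
python3 - <<'E'
from h import *
c=load("t4");P=cloud(c)
Q=P[205:245,350:390].reshape(-1,3);q=Q[Q[:,2]>.036];print("pot",(q.max(0)+q.min(0))/2,q.max(0)-q.min(0))
Q=P[195:235,72:115].reshape(-1,3);q=Q[Q[:,2]>.050];print("red",len(q),(q.max(0)+q.min(0))/2,q.max(0), np.median(q[:,2]))
save(c,"t4c",(55,175,175,295)); save(c,"t4d",(330,175,450,295))
E
```

```text
pot [ 0.46576566 -0.25736724  0.0421273 ] [0.05091965 0.0515014  0.01214184]
red 185 [0.49407336 0.34271938 0.05449967] [0.50884308 0.35920462 0.05884402] 0.054535988439542285
```

View pics/t4c.png

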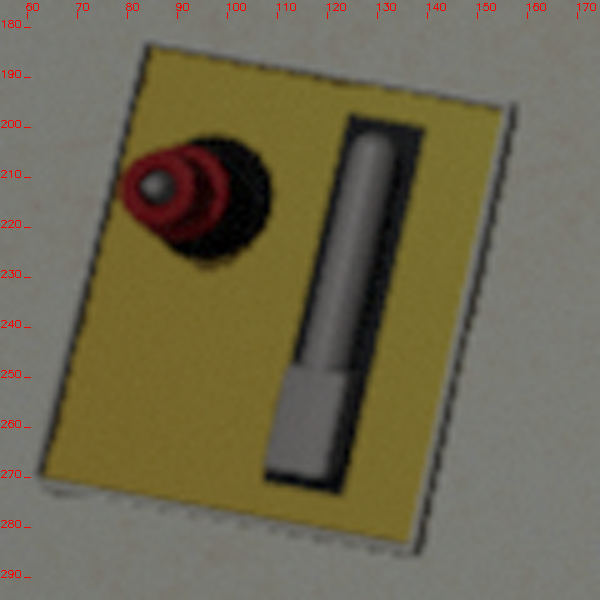

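View pics/t4d.png

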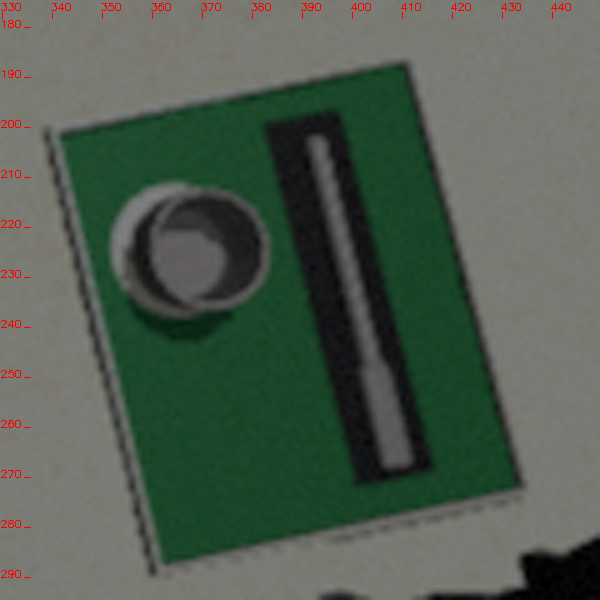

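All checks agree: the pot is within about 2 mm of the disc centre, and the red hub's top is at its fully seated height (54.5 mm measured; the same camera read 1.4 mm low on the counter). Handing in.

```bash
python3 -c "
from rig import order
print(order.sign_off())"
```

```text
the job is handed in; nothing more can be done
None
```

Both kits are made up and the job is handed in at about 40 s on the robot's clock. I worked in the order asked.

**Yellow tray**
- The thickest dilator lies on the dark strip, with end gaps of about 7 and 6 mm. It is about 1.3 mm off the middle sideways.
- The wide black hub is on the post, with the larger red hub on top of it, both flange down. Each was lowered until 4–6 N of contact at the height expected for fully home.
- The last depth reading of the red hub's top was 54.5 mm against 56 mm nominal. The same camera read 1.4 mm low on this hub before it was moved.

**Green tray**
- The thinnest dilator is within about 1 mm of the strip's middle.
- The gallipot stands upright, within about 2 mm of the disc's centre.

I did not touch the middle-sized dilator, forceps, corner guard, purple hub or small red hub. They look unmoved in the last top picture.

No check failed. The wrist and top cameras disagreed by 1–2 mm on the post's position; I took a value between them, and both hubs slid on freely. The highest wrist force I saw at the end of any move was about 10 N.

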